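# Fit the drill bush and hold the jig's spring clamp open at its mark

### The arm

A 6-joint arm with a two-finger parallel gripper is mounted at the origin on the work surface. World frame = base frame: x ahead of the robot, y to its left, z up, the work surface at z = 0. Lengths are in mm, angles in rad, forces in N, time in s.
With the tool pointing down it reaches from about 400 to 925 mm from the base axis. Payload 12.5 kg.
Tool frame: the origin (TCP) lies midway between the tips of the shut fingers; the grasp point (between the pads) lies 19 mm behind it; z points along the fingers, y is the direction in which the jaws open and shut (so a half turn about z gives the same grasp; the last joint's range is limited). The gripper opens to 95 mm and grips with 3 to 60 N. Pads are 20 mm wide; open, the fingers measure 119 mm over their backs; the gripper's body (75 mm by 180 mm) begins 59 mm behind the grasp point.
Start: joints at [1.068, 0.491, 1.559, -0, 1.092, -0.106], TCP at [241.528, 576.464, 214.661] pointing down, gripper open.
Joint ranges: [-3.1, 3.1], [-0.84, 2.19], [0.05, 2.79], [-1.13, 4.28], [0.06, 2.93], [-2.69, 2.69]. Speed limits (rad/s): [2.22, 2.22, 2.79, 3.14, 3.14, 3.14].

### API

Orientations are given as [roll, pitch, yaw] about the fixed x, y, z axes, in that order (R = Rz(yaw) Ry(pitch) Rx(roll)).
In Python, from cell import env, eyes, job_done, boxes_of, regions_of gives the robot as it stands.
- The arm moves only by the tool send_rows, never from a script. Its argument "plan" is text: rows parted by semicolons, each of 5 numbers parted by spaces: the shift along the tool's x, y, z in mm, then the turn about the tool's z in rad, then the finger opening in mm, from 0 to 95.1. In form: x y z roll gripper; .... A call has 1 to 8 rows; each row shifts and turns the pose as measured when the row begins, along the tool's axes as they then stand; what a row does not reach is not made up. A row lasts 1/10 s, in which the tool goes at most 50 mm and 8.59 degrees, less where a joint would pass 70% of its speed; a pose out of reach is approached as far as the arm can. A call with a gripper value outside its range is refused whole. The fingers move at their own pace and stop on an object; the grip force is fixed at half the most. Time passes only in rows, so rows that do not move let the fingers close. It gives the time, the measured TCP pose, the force and the opening at its end, in the units of the state.
- env.state(): the state, without advancing time (a new reading comes with each control period).
- eyes.read_camera(name): name is "scene" or "top" or "wrist"; returns a dict with "image" (400x640x3 uint8, red, green, blue), "vertical_fov" (degrees; the focal length in pixels is half the picture's height over the tangent of half this angle, whatever the lens; pixels are square), "cx", "cy" (the principal point, pixels), "extrinsics" (4x4, takes a point from camera to world coordinates). Camera axes: x right, y up, looking along -z (the intrinsics and any distortion apply to the point x, -y, -z); pixel columns grow to the right and rows downward; lengths in mm; the calibration is good to about 2 mm. A picture is of the moment at which its call begins. There is no depth.
- job_done(): hands the job in, once; it reports no verdict.
Trained networks look in a picture, given as the dict that the camera call returned (one of the last four; its "shot" number tells which), for a name from the list of things; names that differ only in an ending like _2 or _b are one class to them, and where a whole thing is asked for, a point or a joint stands for the part that bears it (a point fixed in the world has none). Each returns a list of dicts, best first, with "confidence" (0 to 1); they miss things now and then, are a little off and sometimes report something else, mostly with a low value. They report only what shows in the picture. A call takes as long as a camera call. They do not tell look-alikes from the thing itself.
- boxes_of(target, picture): "bbox" ([left, top, width, height] in pixels, round what is visible of it).
- regions_of(target, picture): "pixels" (400x640 bool, what is visible of it) and "bbox" ([left, top, width, height] in pixels, round what is visible of it).
The state is a dict: "t": time; "joints": joint angles; "qvel": joint speeds; "tau": joint torques, N m; "eef_pos": TCP position; "tcp_rot": TCP orientation; "ft_force": force on the tool from outside, world axes, zero at the start; "moment": the same for the moment, N m; "opening": opening from 0.0 (shut) to 1.0 (fully open).
Only numpy, scipy, OpenCV 4.12 (cv2) and the standard library are available. Lean on these libraries where they do the work, as an engineer would, in place of code of your own. Each camera call takes 0.05 s, during which the arm holds its last target.

### The job

Get the rail-drilling jig ready for the next rail: of the three steel drill bushes on the bench, fit the one that fits the hole in the jig's drill plate, fully home with its head down on the plate, and let go of it. Then take the handle of the spring clamp slide, draw it back until the slide's pointer is level with the pointer of the index stop, and keep holding it there so that the rail can be laid in: finish while still holding the slide open, as it springs shut when let go. Leave the other two bushes and the other things on the bench alone.

Things in the scene. Friction and masses are not known exactly. Their poses are not given: they have to be found in the camera images.
- bush_small_mid (a point): loose steel drill bush, head up: round shank 16 mm diameter and 18 mm long below a round head 28 mm diameter and 16 mm high, bore through it. The point is on its axis half-way up, 17 mm above its foot (1 mm below the head's underside); z points up out of the head
- bush_middle_mid (a point): loose steel drill bush, head up: shank 24 mm diameter and 18 mm long (foot bevelled 2 mm), head 36 mm diameter and 16 mm high. The point is on its axis half-way up, 17 mm above its foot (1 mm below the head's underside); z points up out of the head.
- bush_large_mid (a point): loose steel drill bush, head up: shank 32 mm diameter and 18 mm long, head 44 mm diameter and 16 mm high. The point is on its axis half-way up, 17 mm above its foot; z points up out of the head
- plate_hole (a point): centre of the mouth of the round through hole (25.8 mm diameter) in the jig's steel drill plate, level with its top, 76 mm above the bench. Plate 16 mm thick, 120 x 100 mm; its free edge is 35 mm from the hole on the -x side. A fitting bush goes in foot first up to its head, which stays 16 mm proud (grip it there). z up; x points from slide to fence: the slide is drawn back along -x
- handle (a point): middle of the slide's handle: a level round steel bar, 12 mm diameter and 96 mm long along y, on two posts, 45 mm above the top of the wooden slide. Frame as that of the plate's hole (x is the slide's line, z up). It moves with the slide
- slide_pointer (a point): tip of the flat steel pointer fixed on the slide's top, 30 mm ahead of the handle (+x) and 63 mm to its +y side; points along +y to the index stop's track. Frame as that of the plate's hole. It moves with the slide
- mark (a point): tip of the index stop's steel pointer (a small aluminium block with a black thumb screw, fixed on the track on the jig's +y guide strip); points along -y towards the slide's pointer, at its height, 3 mm clear of its path. Frame as that of the plate's hole. The two pointers are level when their tips have the same x in this frame
- slide (a joint): how far the spring clamp slide is drawn back, m: 0 shut (at rest), grows as it is drawn along -x of the jig to at most 0.085. Two springs push it shut with 4.5 N at 0 and 1.8 N more for each 10 mm, with 0.8 N friction. The mark lies 30 to 68 mm from the shut position
- rail_blank: beech rail blank lying on the bench, 420 x 80 x 30 mm, origin at the centre of its underside; leave it alone
- mallet: wooden mallet lying on the bench, head 70 x 120 x 60 mm, handle 220 mm along its -x, origin under the centre of its head; leave it alone
- glue_bottle: white glue bottle standing on the bench, 54 mm diameter, 105 mm high, origin at the centre of its underside; leave it alone
There are look-alikes about, which are no part of the job. Leave any green look-alike of the part that bears bush_middle_mid alone.

How it is judged (in metres and radians):
On the way, in this order (a step that is already met when the one before it is completed fails the run):
1. the fitting bush sits fully home in the drill plate and has been let go (horizontal distance between bush_middle_mid and plate_hole below 0.003 m and z of bush_middle_mid in the frame of plate_hole below 0.001 m and angle between bush_middle_mid's own z axis and vertical below 0.06 rad and contact force between bush_middle and the fingers below 0.1 N), for 0.2 s.
2. the slide is drawn back and held with its pointer level with the index stop's (x of slide_pointer in the frame of mark between -0.004 and 0.004 m and contact force between the fingers and slide above 3 N), for 0.3 s.
At the end, for the whole second after the job is handed in: The 24 mm bush sits in the plate's hole within 3 mm of its centre, upright, its head within 2 mm of the plate, untouched by the fingers; the slide stands still with its pointer within 4 mm of the index stop's pointer, held there by the fingers (over 3 N on the slide) (all of step 1 and all of step 2 and velocity of joint slide between -0.01 and 0.01 m/s); the arm keeps its last pose, push and grip.
It fails at once if another bush is disturbed (moved over 30 mm) (distance of any of bush_small_mid, bush_large_mid from where it was at the start of the episode above 0.03 m).
It fails at once if the rail blank, the mallet or the glue bottle is disturbed (moved over 30 mm) (distance of any of rail_blank, mallet, glue_bottle from where it was at the start of the episode above 0.03 m).
It also fails if it takes over 45 s, if anything falls off the work surface, if the arm or the gripper's body presses on something with over 40 N, if the wrist force passes 120 N, or if a joint passes its speed limit or range.

## Working session

There is one attempt and no reset: what is moved stays moved. The work goes in short steps, Python scripts to look and compute and a tool call to move; the robot and the scene stay as the last step left them, time stands still between calls to the robot, and variables do not carry over. Pictures are saved under pics/ and viewed, and the job is handed in when it is done.

Besides the shell and the picture viewer there is one more tool, called as name(argument=value, ...), one argument or row to a line, values as JSON. send_rows: Moves the arm, as the interface text tells. Its arguments: {"type":"object","properties":{"plan":{"type":"string"}},"required":["plan"]}

```bash
ls; mkdir -p pics
cat > h.py <<'E'
import numpy as np, cv2
from cell import env, eyes, job_done, boxes_of, regions_of
def cam(n,save=None):
    p=eyes.read_camera(n)
    if save: cv2.imwrite('pics/'+save,cv2.cvtColor(p['image'],cv2.COLOR_RGB2BGR))
    return p
def f(p): return 200/np.tan(np.radians(p['vertical_fov'])/2)
def ray(p,u,v):
    E=np.array(p['extrinsics']);d=np.array([(u-p['cx'])/f(p),-(v-p['cy'])/f(p),-1.])
    d=E[:3,:3]@d; return E[:3,3],d/np.linalg.norm(d)
def atz(p,u,v,z):
    o,d=ray(p,u,v); return o+d*(z-o[2])/d[2]
def tri(rs):
    A=0;b=0
    for o,d in rs:
        P=np.eye(3)-np.outer(d,d);A=A+P;b=b+P@o
    x=np.linalg.solve(A,b)
    return x,[np.linalg.norm((np.eye(3)-np.outer(d,d))@(x-o)) for o,d in rs]
def proj(p,X):
    E=np.array(p['extrinsics']);c=E[:3,:3].T@(np.array(X)-E[:3,3])
    return p['cx']+f(p)*c[0]/-c[2], p['cy']-f(p)*c[1]/-c[2]
E
python3 - <<'E'
from h import *
print(env.state())
for n in ['scene','top','wrist']:
    p=cam(n,n+'0.png'); print(n,{k:v for k,v in p.items() if k!='image'})
    for t in ['bush_small_mid','bush_middle_mid','bush_large_mid','plate_hole','handle','slide_pointer','mark']:
        print(t,[(np.round(b['bbox'],1).tolist(),round(b['confidence'],2)) for b in boxes_of(t,p)])
E
```

```text
pics
{'t': 0.0, 'joints': array([ 1.06839192e+00,  4.91567232e-01,  1.55946275e+00, -2.36718629e-05,
        1.09170066e+00, -1.05584080e-01]), 'qvel': array([-0.00202206, -0.00190003, -0.00301537, -0.00074136, -0.00127059,
        0.0007333 ]), 'tau': array([-1.84202079e-03, -6.12638640e+01, -2.58174402e+01,  6.91131852e-02,
        4.82788263e-02, -1.16232823e-04]), 'eef_pos': array([241.4082883 , 576.22301818, 214.0524026 ]), 'tcp_rot': array([-3.14045878e+00, -9.90537864e-05,  2.74478319e+00]), 'ft_force': array([-0.00282826, -0.39687753, -0.16734559]), 'moment': array([-0.00948834,  0.00373081,  0.00575108]), 'opening': 0.996853479280721}
scene {'vertical_fov': 54.94414507842132, 'cx': 317.4326631914603, 'cy': 197.01196585245887, 'extrinsics': array([[ 2.43370301e-01, -8.37542933e-01,  4.89175563e-01,
         9.85632853e+02],
       [ 9.69888594e-01,  2.05291575e-01, -1.31040012e-01,
        -1.27787346e+02],
       [ 9.32801386e-03,  5.06337046e-01,  8.62285210e-01,
         9.22847593e+02],
       [ 0.00000000e+00,  0.00000000e+00,  0.00000000e+00,
         1.00000000e+00]]),
[... 1239 characters left out ...]
], 0.74), ([256.8, 154.3, 55.0, 46.3], 0.7)]
slide_pointer [([260.3, 151.7, 55.6, 47.5], 0.57)]
mark [([245.6, 182.9, 12.1, 10.6], 0.43)]
wrist {'vertical_fov': 62.60668580455303, 'cx': 315.43310189178345, 'cy': 195.153155720415, 'extrinsics': array([[ 3.85910154e-01, -8.85708666e-01, -2.58057188e-01,
         1.68428836e+02],
       [ 9.22536318e-01,  3.70410901e-01,  1.08270524e-01,
         6.07446506e+02],
       [-3.08946101e-04, -2.79849823e-01,  9.60043739e-01,
         3.85827330e+02],
       [ 0.00000000e+00,  0.00000000e+00,  0.00000000e+00,
         1.00000000e+00]]), 'shot': 3}
bush_small_mid []
bush_middle_mid []
bush_large_mid []
plate_hole []
handle []
slide_pointer []
mark []
```

View pics/scene0.png

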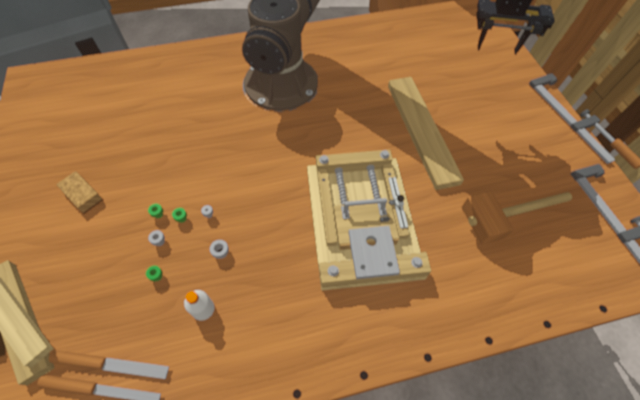

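View pics/top0.png

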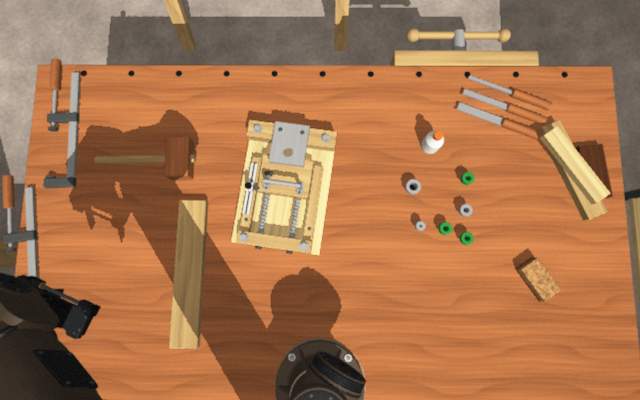

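Run:
```python
import cv2
a=cv2.imread('pics/scene0.png');b=cv2.imread('pics/top0.png')
cv2.imwrite('pics/c1.png',cv2.resize(a[185:295,125:245],None,fx=5,fy=5,interpolation=cv2.INTER_CUBIC))
cv2.imwrite('pics/c2.png',cv2.resize(a[145:295,295:435],None,fx=4,fy=4,interpolation=cv2.INTER_CUBIC))
cv2.imwrite('pics/c3.png',cv2.resize(b[110:260,220:490],None,fx=2.9,fy=2.9,interpolation=cv2.INTER_CUBIC))
```

```text
(no output)
```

View pics/c1.png

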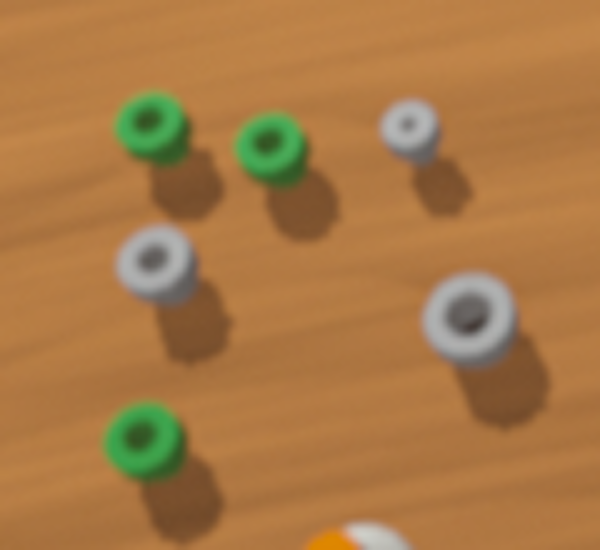

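View pics/c2.png

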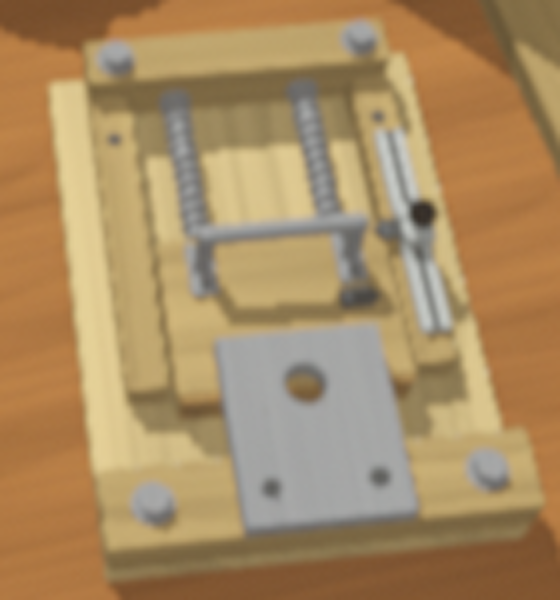

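View pics/c3.png

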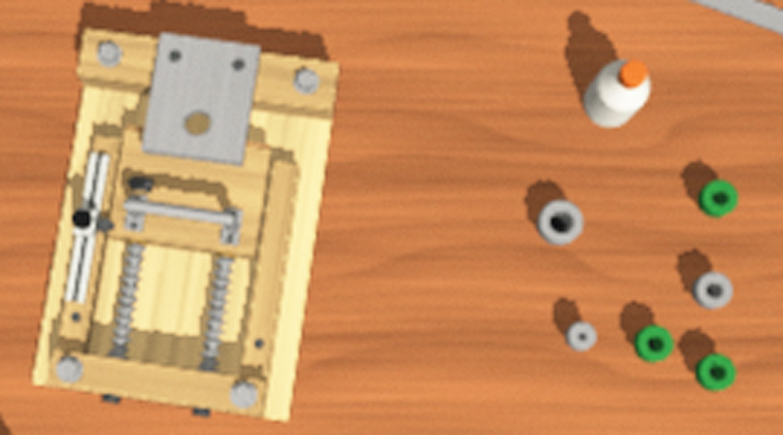

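Candidates in the scene image: the steel middle-sized bush at (156,238), the green look-alikes at (155,211), (179,214) and (154,273), the steel small bush at (207,211), and the steel large bush at (219,248). I choose the steel one at scene (156,238), which is at (466,210) in the top view. The slide's handle is at scene (368,210).

Run:
```python
from h import *
s=cam('scene');t=cam('top')
P={'mid':((155.5,236.8),(466,210)),'small':((206.5,209.8),(420.3,226)),'large':((218.8,247.8),(413,186.5)),'hole':((371.3,240.3),(288.5,152.5)),
'handleL':((344,204),(264,181)),'handleR':((386,200.5),(302,187)),'g1':((154.5,210),(467,238)),'g2':((179,214),(445.5,228.5)),'g3':((153.5,272),(467.5,178)),'glue':((192,296),(438,136)), }
for k,(a,b) in P.items():
    x,r=tri([ray(s,*a),ray(t,*b)]); print(k,x.round(1),np.round(r,1), atz(t,*b,34).round(1), atz(s,*a,34).round(1))
```

```text
mid [ 494.3 -418.6   29.2] [0.4 0.4] [ 493.7 -417.5   34. ] [ 497.  -416.6   34. ]
small [ 446.9 -285.7   29.1] [0.4 0.4] [ 446.4 -285.    34. ] [ 449.9 -284.5   34. ]
large [ 562.4 -267.2   29.1] [0.6 0.6] [ 561.5 -266.8   34. ] [ 564.8 -265.9   34. ]
hole [651.2  96.   72.9] [1.9 1.9] [661.1  97.8  34. ] [636.2 108.2  34. ]
handleL [554.8 107.  100.9] [50.5 50.5] [574.9 167.8  34. ] [519.   70.5  34. ]
handleR [563.2 100.4 122.9] [53.4 53.4] [557.8  56.3  34. ] [535.5 182.5  34. ]
g1 [ 413.6 -419.    27. ] [0.4 0.4] [ 413.1 -417.    34. ] [ 418.1 -416.3   34. ]
g2 [ 440.5 -358.    26.3] [0.9 0.9] [ 439.8 -356.8   34. ] [ 445.3 -355.1   34. ]
g3 [ 588.4 -426.3   30.7] [0.5 0.5] [ 587.7 -425.7   34. ] [ 589.9 -424.7   34. ]
glue [ 693.4 -325.5   99. ] [0.7 0.7] [ 713.9 -344.    34. ] [ 670.5 -340.3   34. ]
```

send_rows(
  plan="0 0 0 -0.14 95; 0 0 0 -0.135 95; -33 -30 0 0 95; -33 -30 0 0 95; -33 -30 0 0 95; -33 -30 0 0 95; -33 -30 0 0 95; -33 -30 0 0 95",
)

```text
t: 2.1
eef_pos: [420.9, 372.9, 214.4]
tcp_rot: [3.14, 0.0, 3.04]
ft_force: [0.6, 0.6, 0.5]
opening: 1.002
```

send_rows(
  plan="-33 -30 0 0 95; -33 -30 0 0 95; -33 -30 0 0 95; -33 -30 0 0 95; -33 -30 0 0 95; -33 -30 0 0 95; -33 -30 0 0 95; 0 0 0 0 95",
)

```text
t: 2.9
eef_pos: [639.9, 125.2, 214.8]
tcp_rot: [3.139, 0.003, 3.036]
ft_force: [-0.7, -0.4, -1.6]
opening: 0.997
```

Run:
```python
from h import *
s=env.state();print(s['t'],s['eef_pos'],s['tcp_rot'],s['joints'])
p=cam('wrist','w1.png');np.save('w1.npy',p,allow_pickle=True)
print(proj(p,[651,96,76]))
```

```text
2.9 [639.87399824 125.19983757 214.80427111] [3.13910924 0.00335361 3.03576109] [ 0.0912313   0.52831091  1.49034508  0.00197697  1.1191625  -1.3745971 ]
(np.float64(286.4193494364864), np.float64(197.72750473064602))
```

View pics/w1.png

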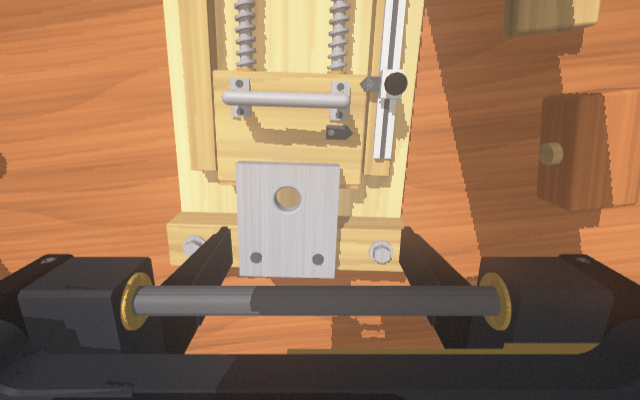

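The wrist view shows the hole at (287,197), the handle bar from (226,98) to (350,98), the slide pointer's tip at (353,133) and the mark's tip at (362,84). Next I measure these.

Run:
```python
from h import *
p=cam('wrist');im=p['image']
c=cv2.cvtColor(cv2.resize(im[60:290,160:430],None,fx=2.9,fy=2.6,interpolation=cv2.INTER_CUBIC),cv2.COLOR_RGB2BGR);cv2.imwrite('pics/w1c.png',c)
for t in ['plate_hole','handle','slide_pointer','mark']:
    print(t,[(np.round(b['bbox'],1).tolist(),round(b['confidence'],2)) for b in boxes_of(t,p)])
# hole: yellowish inside plate
hsv=cv2.cvtColor(im,cv2.COLOR_RGB2HSV)
m=(hsv[...,1]>60).astype(np.uint8);m2=np.zeros_like(m);m2[180:215,268:306]=m[180:215,268:306]
n,l,st,ce=cv2.connectedComponentsWithStats(m2)
print(st,ce)
# plate edges
pl=(hsv[...,1]<45)&(hsv[...,2]>110);mm=np.zeros_like(m);mm[155:285,225:345]=pl[155:285,225:345]
cs,_=cv2.findContours(mm,cv2.RETR_EXTERNAL,cv2.CHAIN_APPROX_NONE);cc=max(cs,key=cv2.contourArea)
r=cv2.minAreaRect(cc);b=cv2.boxPoints(r);print(b)
q=np.array([atz(p,*x,76)[:2] for x in b]);print(q.round(1));d=q-np.roll(q,-1,0);print(np.linalg.norm(d,axis=1),np.degrees(np.arctan2(d[:,1],d[:,0])))
print('hole',atz(p,287,197,76),'hy',atz(p,226,98,85),atz(p,350,98,85))
```

```text
plate_hole [([160.5, 1.1, 260.9, 280.5], 0.56)]
handle [([210.1, 67.3, 156.7, 123.5], 0.72), ([359.6, 73.4, 43.9, 28.3], 0.3)]
slide_pointer [([210.8, 67.5, 152.6, 126.5], 0.63)]
mark [([358.3, 67.0, 49.0, 34.1], 0.73), ([214.9, 71.2, 156.0, 123.2], 0.51)]
[[     0      0    640    400 255634]
 [   275    189     24     20    366]] [[319.54773622 199.50139653]
 [286.15846995 198.52459016]]
[[231.01904 276.7872 ]
 [234.07178 162.3086 ]
 [338.1311  165.0835 ]
 [335.07837 279.5621 ]]
[[729.9  28.2]
 [609.2  52.7]
 [622.2 151.1]
 [744.8 137.4]]
[123.19280083  99.26951005 123.3715321  110.21934313] [-11.47231954 -97.56534423 173.62132644  82.20667007]
hole [648.68490536  98.44367064  76.        ] hy [550.62275878  58.00573716  85.        ] [561.96092681 166.10358872  85.        ]
```

View pics/w1c.png

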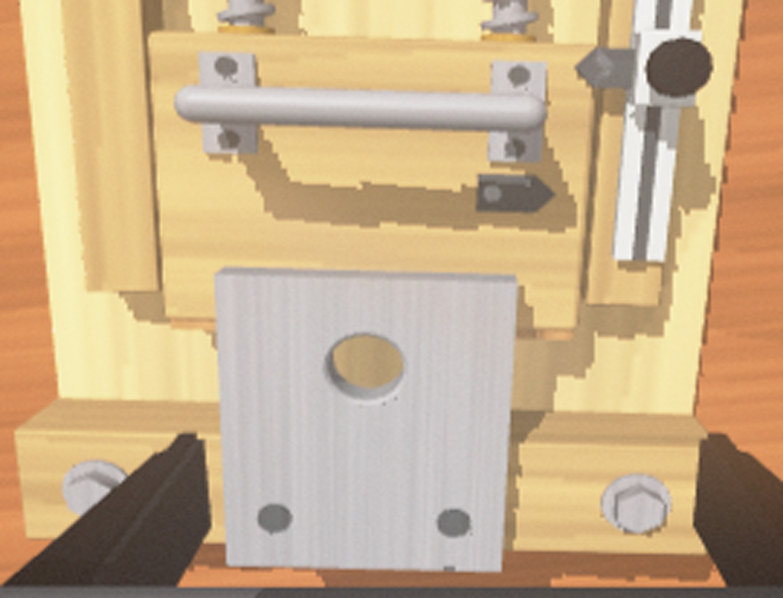

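send_rows(
  plan="0 -30 0 0 95; 8 -45 0 0 95; 8 -45 3 0 95; 8 -45 3 0 95; 8 -45 3 0 95; 8 -45 3 0 95; 8 -45 3 0 95; 8 -45 3 0 95",
)

```text
t: 4.0
eef_pos: [545.2, -204.4, 198.4]
tcp_rot: [3.138, 0.008, 3.064]
ft_force: [0.9, -0.3, 0.0]
opening: 0.996
```

send_rows(
  plan="8 -45 4 0 95; 8 -45 4 0 95; 8 -45 4 0 95; 8 -40 4 0 95; 8 -20 4 0 95; 0 0 0 0 95",
)

```text
t: 4.6
eef_pos: [487.9, -401.8, 178.5]
tcp_rot: [3.14, 0.01, 3.068]
ft_force: [-1.1, -0.0, -0.4]
opening: 0.999
```

Run:
```python
from h import *
s=env.state();print(s['t'],s['eef_pos'],s['tcp_rot'],s['joints'])
p=cam('wrist','w2.png')
print(proj(p,[494,-418,34]))
for t in ['bush_middle_mid']:
    print(t,[(np.round(b['bbox'],1).tolist(),round(b['confidence'],2)) for b in boxes_of(t,p)])
```

```text
4.6 [ 487.90997249 -401.75827036  178.51694763] [3.14009501 0.01047972 3.06805447] [-0.79680588  0.53380654  1.58676518  0.00949133  1.01417612 -2.29905877]
(np.float64(298.9996774838973), np.float64(188.39910146890585))
bush_middle_mid [([274.1, 88.3, 38.6, 38.4], 0.81), ([282.2, 251.0, 33.0, 33.6], 0.62), ([281.8, 172.9, 34.3, 36.7], 0.6)]
```

View pics/w2.png

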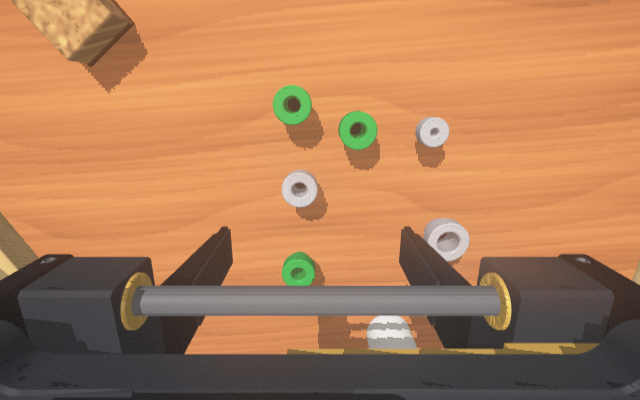

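The chosen steel bush is at (299,189), with a green one above at (292,104), another at (357,130) and a third below at (298,270). The steel small bush is at (433,132) and the large one at (448,240). The prediction from scene and top agrees.

Run:
```python
from h import *
from scipy.spatial.transform import Rotation as R
s=env.state();p=cam('wrist');im=p['image']
T=R.from_euler('xyz',s['tcp_rot']).as_matrix();X=s['eef_pos']
print('tcp',proj(p,X),proj(p,X+T[:,1]*47.5),proj(p,X-T[:,1]*47.5))
for z in (34,76): print(z,proj(p,[X[0],X[1],z]))
E=np.array(p['extrinsics']);print('cam in tool',T.T@(E[:3,3]-X),'R',(T.T@E[:3,:3]).round(4))
cv2.imwrite('pics/w2c.png',cv2.cvtColor(cv2.resize(im[160:220,270:330],None,fx=9,fy=9,interpolation=cv2.INTER_CUBIC),cv2.COLOR_RGB2BGR))
hsv=cv2.cvtColor(im,cv2.COLOR_RGB2HSV)
m=((hsv[...,1]<50)&(hsv[...,2]>120)).astype(np.uint8);mm=np.zeros_like(m);mm[165:215,275:325]=m[165:215,275:325]
cs,_=cv2.findContours(mm,cv2.RETR_EXTERNAL,cv2.CHAIN_APPROX_NONE);cc=max(cs,key=cv2.contourArea);print(cv2.boundingRect(cc),cv2.fitEllipse(cc))
```

```text
tcp (np.float64(314.72167319030456), np.float64(244.95799708834596)) (np.float64(398.50736349634997), np.float64(245.01279503105323)) (np.float64(230.93943708433008), np.float64(244.9032014047722))
34 (np.float64(314.84051076853785), np.float64(181.10424268207524))
76 (np.float64(314.8180272062795), np.float64(193.18510030276929))
cam in tool [  79.25549742    0.40030073 -171.12766929] R [[ 6.000e-04  9.601e-01  2.797e-01]
 [ 1.000e+00 -6.000e-04  1.000e-04]
 [ 3.000e-04  2.797e-01 -9.601e-01]]
(280, 169, 35, 37) ((297.12725830078125, 187.21424865722656), (34.333961486816406, 36.31075668334961), 174.35403442382812)
```

View pics/w2c.png

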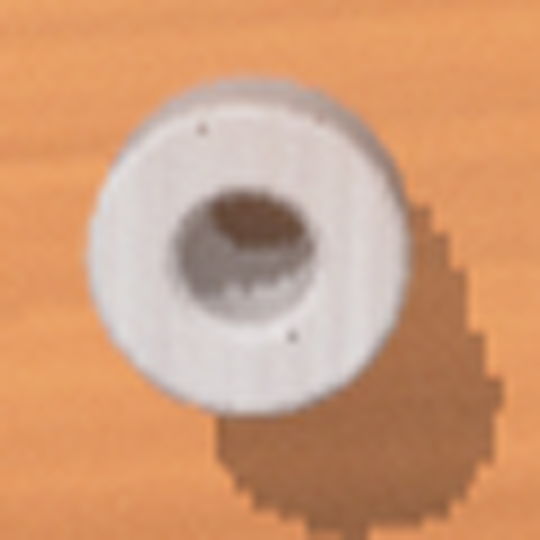

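Run:
```python
from h import *
from scipy.spatial.transform import Rotation as R
p=cam('wrist','w3.png');s=env.state();print(s['eef_pos'],s['tcp_rot'])
im=p['image']
hsv=cv2.cvtColor(im,cv2.COLOR_RGB2HSV)
m=((hsv[...,1]<50)&(hsv[...,2]>120)).astype(np.uint8);mm=np.zeros_like(m);mm[165:215,270:325]=m[165:215,270:325]
cs,_=cv2.findContours(mm,cv2.RETR_EXTERNAL,cv2.CHAIN_APPROX_NONE);cc=max(cs,key=cv2.contourArea);print(cv2.boundingRect(cc))
x,y,w,h=cv2.boundingRect(cc);u=x+(w-1)/2;v=y+h-1-(w-1)/2*.97
X=atz(p,u,v,34);print(u,v,X)
T=R.from_euler('xyz',s['tcp_rot']).as_matrix();print('tool delta',T.T@(X-s['eef_pos']))
o,d=ray(p,u,v);np.savez('r1.npz',o=o,d=d)
```

```text
[ 489.54833592 -399.07186607  179.36181695] [3.14025041 0.01126597 3.0711265 ]
(279, 169, 36, 37)
296.5 188.025 [ 495.2510849  -418.01861361   34.        ]
tool delta [ -5.38454366 -18.69339646 145.40674686]
```

send_rows(
  plan="-2 -9 25 0.045 62; -3 -9.5 30 0 62; 0 0 20 0 62; 0 0 0 0 62; 0 0 0 0 62",
)

```text
t: 5.3
eef_pos: [498.9, -412.3, 106.1]
tcp_rot: [-3.141, 0.015, 3.034]
ft_force: [0.4, 0.1, 1.0]
opening: 0.664
```

```bash
cat > look.py <<'E'
from h import *
from scipy.spatial.transform import Rotation as R
import sys
p=cam('wrist',sys.argv[1]);s=env.state();print(s['t'],s['eef_pos'],s['tcp_rot'],s['opening'],s['ft_force'])
im=p['image'];z=float(sys.argv[2]);x0,y0,x1,y1=map(int,sys.argv[3:7])
sc=min(780/(x1-x0),580/(y1-y0));cv2.imwrite('pics/c_'+sys.argv[1],cv2.cvtColor(cv2.resize(im[y0:y1,x0:x1],None,fx=sc,fy=sc,interpolation=cv2.INTER_CUBIC),cv2.COLOR_RGB2BGR));print('scale',sc)
T=R.from_euler('xyz',s['tcp_rot']).as_matrix()
print('axis below tcp at z',proj(p,[s['eef_pos'][0],s['eef_pos'][1],z]),'tcp',proj(p,s['eef_pos']))
import pickle;pickle.dump((p,s),open('last.pkl','wb'))
E
cat > pt.py <<'E'
from h import *
from scipy.spatial.transform import Rotation as R
import sys,pickle
p,s=pickle.load(open('last.pkl','rb'))
u,v,z=map(float,sys.argv[1:4]);X=atz(p,u,v,z)
T=R.from_euler('xyz',s['tcp_rot']).as_matrix();print(X,'tool delta',T.T@(X-s['eef_pos']))
E
python3 look.py w4.png 34 260 180 380 270
```

```text
5.35 [ 498.80112367 -412.30293447  106.19979637] [-3.14060092  0.01552902  3.03362723] 0.6610045055356898 [ 0.27270187 -0.07682043  0.0690805 ]
scale 6.444444444444445
axis below tcp at z (np.float64(315.10642538485865), np.float64(204.0942009546758)) tcp (np.float64(314.8207133945024), np.float64(244.9275812471015))
```

View pics/w4.png

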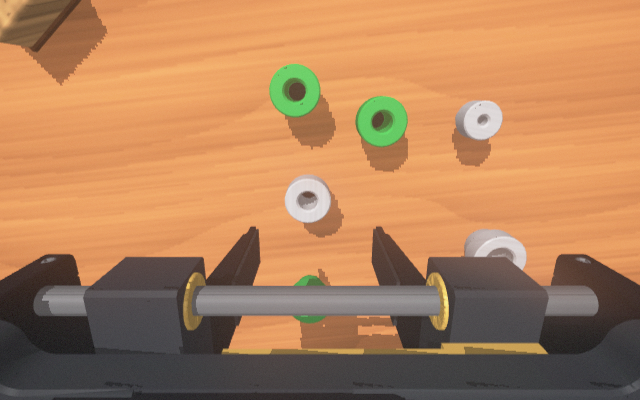

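View pics/c_w4.png

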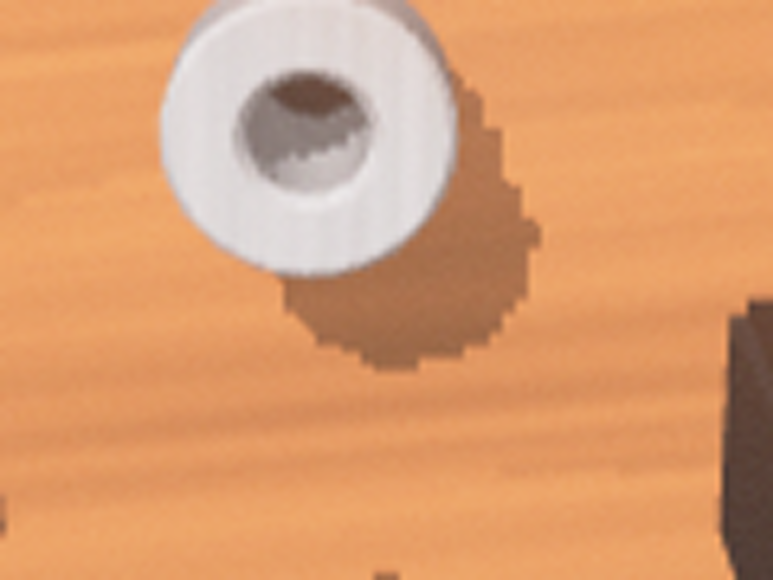

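```bash
python3 pt.py 307.5 200.1 34
python3 - <<'E'
from h import *
import pickle
p,s=pickle.load(open('last.pkl','rb'));r=np.load('r1.npz')
print(tri([ray(p,307.5,200.1),(r['o'],r['d'])]))
E
```

```text
[ 494.93136042 -417.80316399   34.        ] tool delta [ 4.37530447 -5.81364651 72.14635412]
(array([ 496.39721298, -418.21657388,   29.61348318]), [np.float64(0.15488341133993386), np.float64(0.15488341133991593)])
```

send_rows(
  plan="4.4 -5.8 10 0 62; 0 0 25 0 62; 0 0 25 0 62; 0 0 12 0 62; 0 0 0 0 62; 0 0 0 0 62",
)

```text
t: 5.95
eef_pos: [496.2, -419.9, 36.8]
tcp_rot: [-3.135, 0.022, 3.036]
ft_force: [-0.2, -0.1, -0.3]
opening: 0.649
```

```bash
python3 look.py w5.png 34 240 180 390 280;python3 pt.py 314.5 230 34
```

```text
6.0 [ 496.25135774 -419.95755749   36.96948431] [-3.1344041   0.02258866  3.03550812] 0.6555525708375897 [ 0.17258715 -0.30074656  0.16493934]
scale 5.2
axis below tcp at z (np.float64(314.7763564974424), np.float64(242.78818676504906)) tcp (np.float64(314.7278686324742), np.float64(245.0902055390198))
[ 488.29850556 -419.26712229   34.        ] tool delta [ 8.04628575 -0.1354905   2.78950236]
```

View pics/c_w5.png

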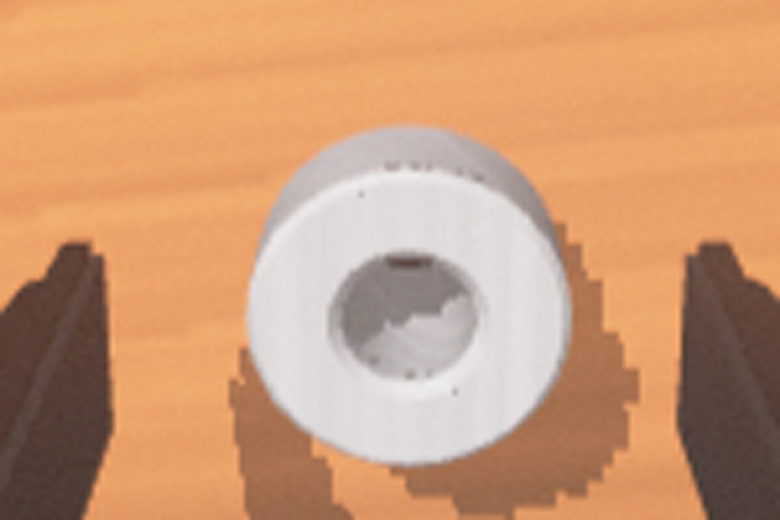

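```bash
python3 pt.py 318.2 240.4 34;python3 pt.py 318.2 240.4 31
```

```text
[ 494.95408732 -417.84337658   34.        ] tool delta [1.5805238  1.98597739 2.92033335]
[ 496.36874383 -417.9877562    31.        ] tool delta [0.22665531 2.01399195 5.9515631 ]
```

send_rows(
  plan="1.3 2 10 0 62; 0 0 6 0 62; 0 0 0 0 62",
)

```text
t: 6.3
eef_pos: [496.1, -418.5, 21.9]
tcp_rot: [-3.132, 0.025, 3.036]
ft_force: [-0.5, 0.9, -0.5]
opening: 0.654
```

```bash
python3 look.py w6.png 34 240 180 390 280
```

```text
6.35 [ 496.11650685 -418.53407516   22.15846548] [-3.13217834  0.02528308  3.0355766 ] 0.654538973926664 [-0.86096833 -0.39029693 -0.02549437]
scale 5.2
axis below tcp at z (np.float64(314.44859152168453), np.float64(255.1675899351043)) tcp (np.float64(314.7108129019645), np.float64(245.18008000242125))
```

View pics/c_w6.png

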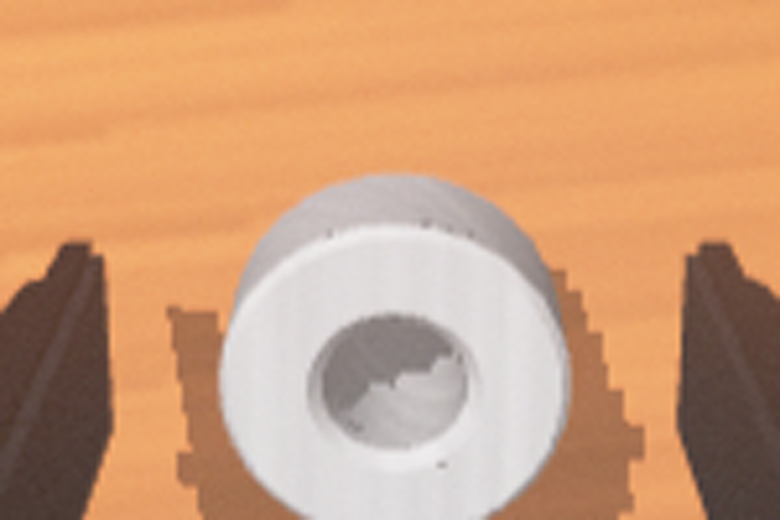

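send_rows(
  plan="1 0.5 1 0 40; 0 0 0 0 30; 0 0 0 0 30; 0 0 0 0 30; 0 0 0 0 30",
)

```text
t: 6.85
eef_pos: [495.4, -418.1, 21.7]
tcp_rot: [-3.132, 0.026, 3.036]
ft_force: [0.1, -0.5, -0.9]
opening: 0.369
```

```bash
python3 look.py w7.png 34 240 180 390 280
```

```text
6.9 [ 495.38256698 -418.11447308   21.66615263] [-3.13155608  0.02595133  3.03572726] 0.3702082165318655 [ 0.0279898   0.14890653 -0.51985621]
scale 5.2
axis below tcp at z (np.float64(314.48495648973716), np.float64(255.30308143352624)) tcp (np.float64(314.7700900269492), np.float64(244.8901780393757))
```

View pics/c_w7.png

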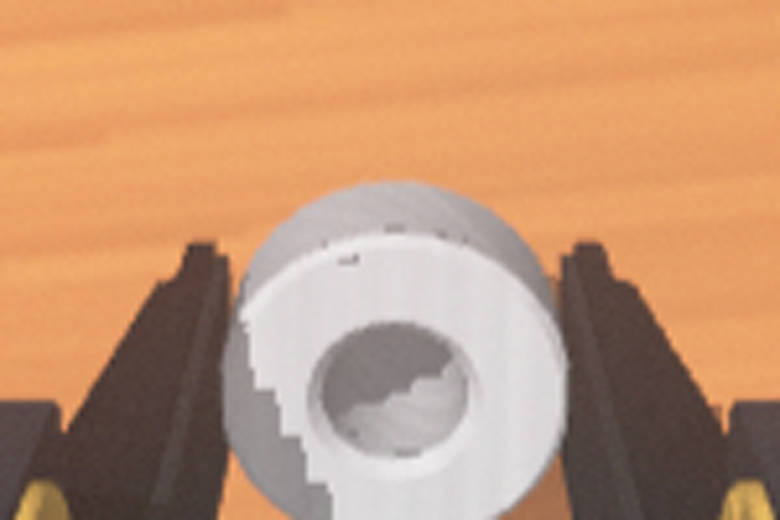

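send_rows(
  plan="0 0 -15 0 30; 0 0 -40 0 30; 0 0 -50 0 30; 0 0 -45 0 30; -8 30 0 0 30; -8 42 0 0 30; -8 42 0 0 30; -8 42 0 0 30",
)

```text
t: 7.7
eef_pos: [539.7, -264.7, 184.9]
tcp_rot: [-3.129, 0.031, 3.028]
ft_force: [0.9, 0.6, -0.9]
opening: 0.367
```

send_rows(
  plan="-8 42 0 0 30; -8 42 0 0 30; -8 42 0 0 30; -8 42 0 0 30; -8 42 0 0 30; -8 42 0 0 30; -8 30 0 0 30; 0 0 0 0 30",
)

```text
t: 8.5
eef_pos: [629.5, 25.6, 193.3]
tcp_rot: [-3.128, 0.04, 3.032]
ft_force: [-1.0, -0.9, -0.4]
opening: 0.372
```

```bash
python3 look.py w8.png 76 240 120 390 280; python3 -c "
from h import *
print(env.state()['opening'])"
```

```text
8.55 [628.96908375  24.11840955 193.36695701] [-3.12732015  0.03973801  3.03131652] 0.37335196737250026 [-0.08359139  0.01825814 -0.5198175 ]
scale 3.625
axis below tcp at z (np.float64(315.19926802954075), np.float64(184.79324600512376)) tcp (np.float64(312.12720280245276), np.float64(244.42643431010958))
0.37335196737250026
```

View pics/w8.png

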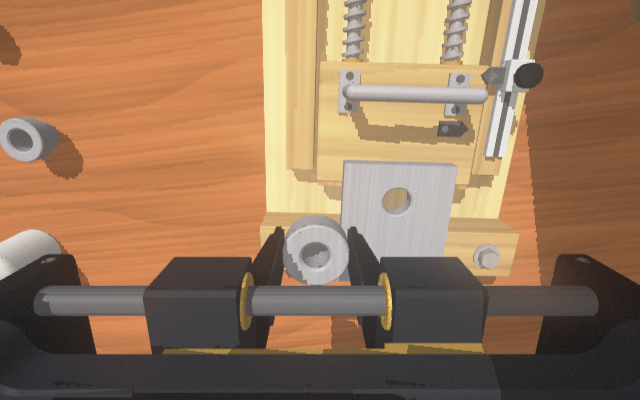

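```bash
cat > hole.py <<'E'
from h import *
from scipy.spatial.transform import Rotation as R
import pickle,sys
p,s=pickle.load(open('last.pkl','rb'))
u,v=float(sys.argv[1]),float(sys.argv[2])
T=R.from_euler('xyz',s['tcp_rot']).as_matrix()
# bush in tool frame: at grasp T0, vertical
T0=R.from_euler('xyz',[-3.1316,.02595,3.0357]).as_matrix();X0=np.array([495.38,-418.11,21.67])
top0=np.array([494.95,-417.85,34.]) if len(sys.argv)<4 else np.array(eval(sys.argv[3]))
tb=T0.T@(top0-X0); ab=T0.T@np.array([0,0,1.])
print('bush top in tool',tb,'axis',ab)
top=s['eef_pos']+T@tb;ax=T@ab;foot=top-34*ax
print('pred top px',proj(p,top),'foot',foot,'axis world',ax)
H=atz(p,u,v,76);print('hole',H)
print('foot->hole world',H-foot,'tool',T.T@(H-foot))
E
python3 hole.py 396 201
python3 - <<'E'
import cv2
a=cv2.imread('pics/w8.png')
cv2.imwrite('pics/w8d.png',cv2.resize(a[150:290,275:465],None,fx=4,fy=4,interpolation=cv2.INTER_CUBIC))
E
```

```text
bush top in tool [  0.13499126   0.08980033 -12.33916988] axis [-0.02594709 -0.00998912 -0.99961341]
pred top px (np.float64(312.0750237401827), np.float64(254.0485026699405)) foot [628.82706271  24.25530141 171.69202932] axis world [-0.01323261  0.00576973  0.9998958 ]
hole [652.17753648  96.07412049  76.        ]
foot->hole world [ 23.35047378  71.81881908 -95.69202932] tool [-11.49108497  75.31814368  95.15925637]
```

View pics/w8d.png

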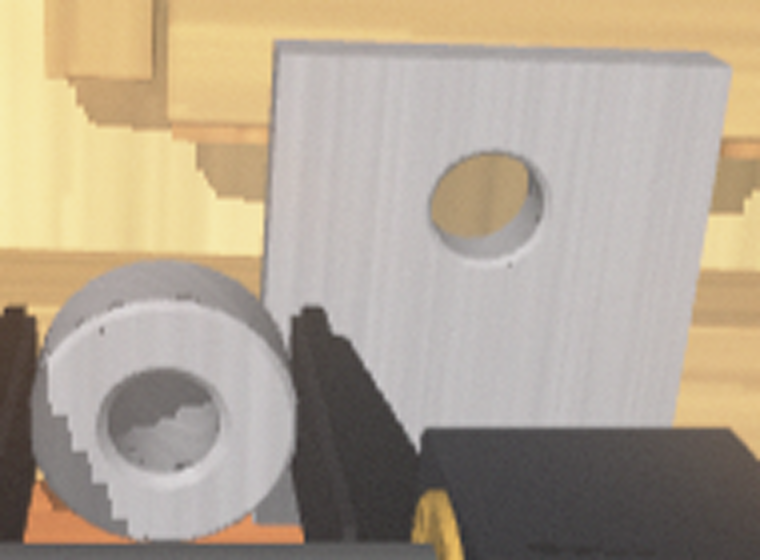

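send_rows(
  plan="-6 35 0 0 30; -5.5 38 15 0 30; 0 0 40 0 30; 0 0 0 0 30; 0 0 0 0 30",
)

```text
t: 9.05
eef_pos: [651.2, 91.1, 141.9]
tcp_rot: [-3.127, 0.044, 3.027]
ft_force: [0.1, 0.0, -0.3]
opening: 0.374
```

```bash
python3 look.py w9.png 76 255 150 375 280; python3 hole.py 315 200
```

```text
9.1 [650.89427626  90.83186188 141.61623183] [-3.12660849  0.04329592  3.02676924] 0.3722789578382124 [ 0.52737017 -0.53676238 -2.41790236]
scale 4.461538461538462
axis below tcp at z (np.float64(315.84010457739714), np.float64(204.11854911724956)) tcp (np.float64(314.229760162158), np.float64(244.27826902884937))
bush top in tool [  0.13499126   0.08980033 -12.33916988] axis [-0.02594709 -0.00998912 -0.99961341]
pred top px (np.float64(314.3150406265965), np.float64(253.8830677578485)) foot [650.82772757  90.94525503 119.94080534] axis world [-0.01665861  0.00694414  0.99983712]
hole [647.54028467  90.57955517  76.        ]
foot->hole world [ -3.2874429   -0.36569986 -43.94080534] tool [ 5.12273846 -0.08417121 43.76626392]
```

View pics/c_w9.png

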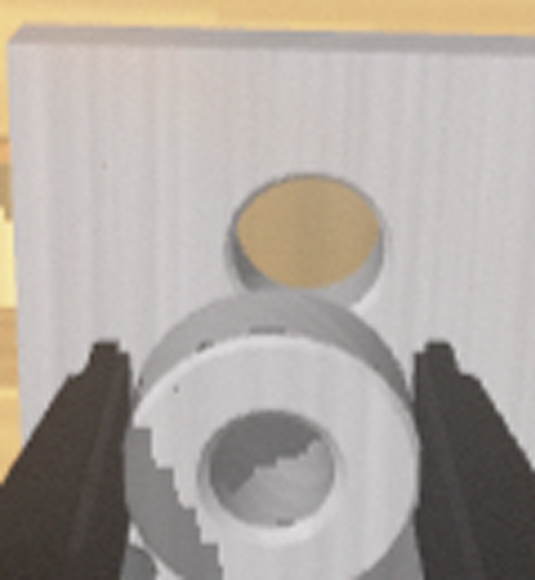

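```bash
sed -i "s/^print('bush top/tb=np.array([-.5,.6,-12.34])\nprint('bush top/" hole.py; python3 hole.py 323.3 206.3
```

```text
bush top in tool [ -0.5    0.6  -12.34] axis [-0.02594709 -0.00998912 -0.99961341]
pred top px (np.float64(315.2742695671637), np.float64(254.97074765435684)) foot [651.51668838  91.37933314 119.96148107] axis world [-0.01665861  0.00694414  0.99983712]
hole [653.26010006  96.25157755  76.        ]
foot->hole world [  1.74341168   4.87224441 -43.96148107] tool [ 0.73014582  5.69818538 43.89063269]
```

send_rows(
  plan="0.7 5.7 0 0 30; 0 0 18 0 30; 0 0 14 0 30; 0 0 0 0 30; 0 0 0 0 30",
)

```text
t: 9.6
eef_pos: [654.3, 93.9, 115.6]
tcp_rot: [-3.128, 0.051, 3.023]
ft_force: [-0.7, -0.4, -0.3]
opening: 0.368
```

```bash
python3 look.py w10.png 76 255 150 375 280; python3 hole.py 315 230
```

```text
9.65 [654.25438931  93.85322867 115.56614323] [-3.12792596  0.05134356  3.02276   ] 0.37215238112659815 [ 0.19929889  0.36315656 -0.95164981]
scale 4.461538461538462
axis below tcp at z (np.float64(315.67063429825237), np.float64(217.46523609862956)) tcp (np.float64(314.74312770944056), np.float64(244.86240016459215))
bush top in tool [ -0.5    0.6  -12.34] axis [-0.02594709 -0.00998912 -0.99961341]
pred top px (np.float64(315.81850887069515), np.float64(255.59081368371983)) foot [655.05535293  94.40588001  93.91739301] axis world [-0.024776    0.00665702  0.99967086]
hole [663.5155336   92.28287467  76.        ]
foot->hole world [  8.46018067  -2.12300533 -17.91739301] tool [-7.72126553 -0.85433916 18.35121097]
```

View pics/c_w10.png

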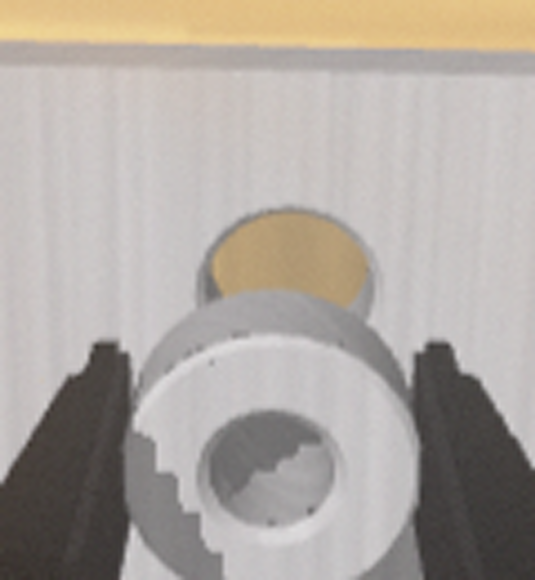

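```bash
cat > fit.py <<'E'
from h import *
import pickle,sys
from scipy.optimize import least_squares
p,s=pickle.load(open('last.pkl','rb'))
l,r,t,z,rad=map(float,sys.argv[1:6]);a=np.linspace(0,2*np.pi,361)
def ext(h):
    P=np.array([proj(p,[h[0]+rad*np.cos(x),h[1]+rad*np.sin(x),z]) for x in a]);return np.array([P[:,0].min(),P[:,0].max(),P[:,1].min()])
q=least_squares(lambda h:ext(h)-[l,r,t],[653,96]);print(q.x,q.fun);print('center px',*proj(p,[*q.x,z]))
E
python3 fit.py 298.5 340.2 196 76 12.9; python3 hole.py $(python3 fit.py 298.5 340.2 196 76 12.9|tail -1|cut -d' ' -f3,4)
```

```text
[651.92186011  96.63465688] [ 1.81913292 -1.81347083 -0.07182025]
center px 319.3370947618622 213.88581719751411
bush top in tool [ -0.5    0.6  -12.34] axis [-0.02594709 -0.00998912 -0.99961341]
pred top px (np.float64(315.81850887069515), np.float64(255.59081368371983)) foot [655.05535293  94.40588001  93.91739301] axis world [-0.024776    0.00665702  0.99967086]
hole [651.92186011  96.63465688  76.        ]
foot->hole world [ -3.13349282   2.22877688 -17.91739301] tool [ 4.29071338  2.08357508 17.69371893]
```

```bash
python3 fit.py 298.5 340.2 196 76 14; python3 hole.py $(python3 fit.py 298.5 340.2 196 76 14|tail -1|cut -d' ' -f3,4)|tail -1
python3 fit.py 298.5 340.2 196 86 12.9;python3 - <<'E'
from h import *
import pickle
p,s=pickle.load(open('last.pkl','rb'))
print(np.array(p['extrinsics'])[:3,3],s['eef_pos'])
# bush head apparent size check: head dia 36 at tool z -12.3
from scipy.spatial.transform import Rotation as R
T=R.from_euler('xyz',s['tcp_rot']).as_matrix();c=s['eef_pos']+T@[-.5,.6,-12.3]
print(proj(p,c+T[:,1]*18),proj(p,c-T[:,1]*18), 255+125/4.46-.4,255+418/4.46-.4)
E
```

```text
[653.05762844  96.49988738] [ 0.22760611 -0.22675706 -0.00972014]
center px 319.33188530594185 215.44511401010175
foot->hole world [ -1.9977245    2.09400737 -17.91739301] tool [ 3.14848468  2.08520706 17.75239979]
[648.46655826  97.05976719] [ 0.86844184 -0.86530259 -0.03596116]
center px 319.33418702430305 214.81624966808982
[567.29387412 106.98569397 282.42180901] [654.25438931  93.85322867 115.56614323]
(np.float64(349.6819442402301), np.float64(255.58057848886892)) (np.float64(281.95567681363804), np.float64(255.5324013887762)) 282.6269058295964 348.3219730941704
```

send_rows(
  plan="3.1 2.1 5 0 30; 0 0 6 0 30; 0 0 0 0 30; 0 0 0 0 30",
)

```text
t: 10.05
eef_pos: [652.1, 96.5, 104.8]
tcp_rot: [-3.128, 0.053, 3.023]
ft_force: [-0.4, -0.3, -0.7]
opening: 0.373
```

```bash
python3 look.py w11.png 76 255 150 375 280; python3 hole.py 315 230
```

```text
10.1 [652.03831378  96.4105765  104.78821369] [-3.12816892  0.05270506  3.02282822] 0.36950435289372274 [ 0.29609663  0.52285089 -0.03264157]
scale 4.461538461538462
axis below tcp at z (np.float64(315.3738840278829), np.float64(223.84314421853264)) tcp (np.float64(314.6703251314096), np.float64(244.77725447707644))
bush top in tool [ -0.5    0.6  -12.34] axis [-0.02594709 -0.00998912 -0.99961341]
pred top px (np.float64(315.7417355234107), np.float64(255.50288069495969)) foot [652.86912133  96.96501609  83.14063398] axis world [-0.02615672  0.00657543  0.99963623]
hole [656.38042215  95.6456532   76.        ]
foot->hole world [ 3.51130082 -1.3193629  -7.14063398] tool [-3.26165996 -0.7956564   7.33396964]
```

View pics/c_w11.png

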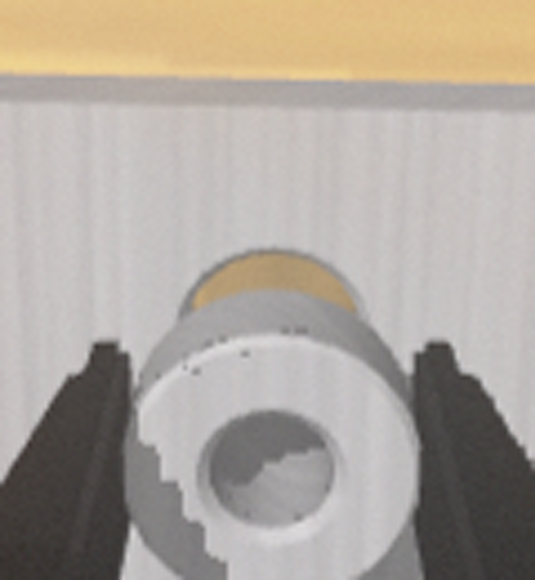

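```bash
python3 fit.py 294.5 337.8 205 76 14; python3 hole.py $(python3 fit.py 294.5 337.8 205 76 14|tail -1|cut -d' ' -f3,4)|tail -1
```

```text
[652.97739523  96.7952114 ] [ 0.1272267  -0.12678672 -0.00574877]
center px 316.1320553486346 225.09500677796234
foot->hole world [ 0.1082739  -0.16980469 -7.14063398] tool [ 0.24871997 -0.05995738  7.13889025]
```

send_rows(
  plan="0.5 0 6 0 30; 0.2 0 4 0 30; 0 0 0 0 30",
)

```text
t: 10.4
eef_pos: [652.0, 96.3, 94.0]
tcp_rot: [-3.128, 0.053, 3.023]
ft_force: [0.2, 0.2, -1.1]
opening: 0.369
```

```bash
python3 look.py w12.png 76 255 150 375 280
```

```text
10.45 [651.96999217  96.30464396  94.20851699] [-3.12825632  0.05305871  3.02283451] 0.3683228701671116 [ 0.24082558 -0.27524879 -1.65040588]
scale 4.461538461538462
axis below tcp at z (np.float64(315.2235721986163), np.float64(231.16331962214628)) tcp (np.float64(314.7646407364518), np.float64(245.09629574579873))
```

View pics/c_w12.png

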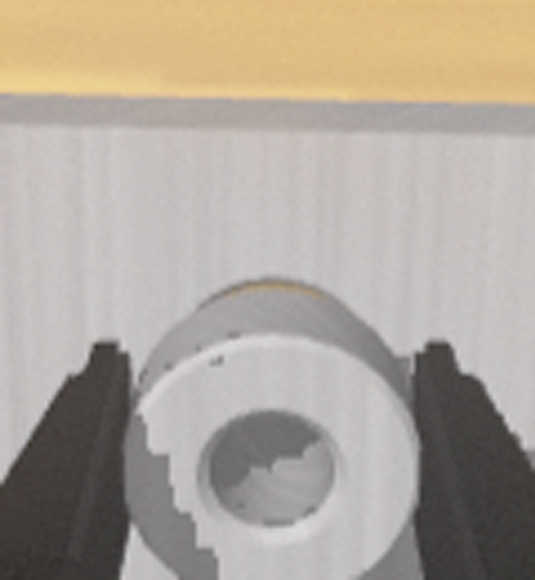

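send_rows(
  plan="0.2 0 4 0 30; 0.2 0 4 0 30; 0.2 0 3 0 30; 0 0 0 0 30",
)

```text
t: 10.85
eef_pos: [652.0, 96.1, 82.2]
tcp_rot: [-3.128, 0.053, 3.023]
ft_force: [-0.5, -0.4, -1.1]
opening: 0.373
```

```bash
python3 look.py w13.png 76 255 150 375 280
```

```text
10.9 [652.10533696  96.1160252   82.45353897] [-3.12832064  0.05341291  3.02276434] 0.37126453415389393 [-1.05225553 -0.05548208 -1.03527889]
scale 4.461538461538462
axis below tcp at z (np.float64(314.9419269035178), np.float64(239.96499134532553)) tcp (np.float64(314.7704707097999), np.float64(245.1931208301216))
```

View pics/c_w13.png

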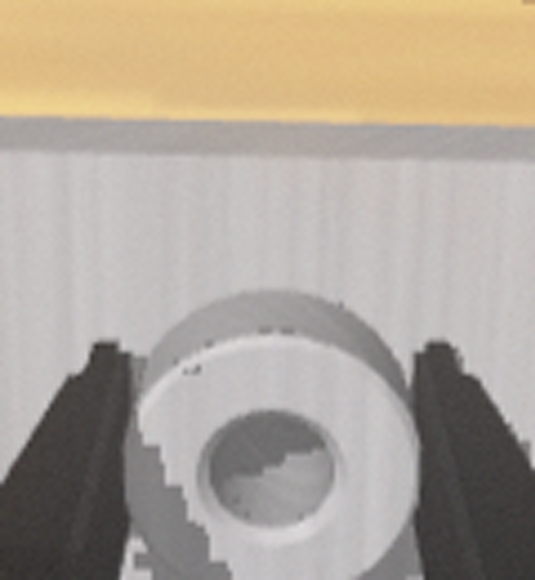

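send_rows(
  plan="0.1 0 2.5 0 30; 0 0 1 0 30; 0 0 0 0 30",
)

```text
t: 11.2
eef_pos: [652.6, 96.1, 79.9]
tcp_rot: [-3.129, 0.055, 3.023]
ft_force: [-1.2, 0.2, 0.4]
opening: 0.368
```

send_rows(
  plan="0 0 0 0 45; 0 0 0 0 60; 0 0 0 0 60",
)

```text
t: 11.5
eef_pos: [652.8, 96.1, 80.0]
tcp_rot: [-3.129, 0.055, 3.023]
ft_force: [0.6, -0.0, 0.2]
opening: 0.565
```

```bash
python3 look.py w14.png 76 230 150 400 280
```

```text
11.55 [652.7503815   96.11479885  80.05625426] [-3.12862369  0.0554094   3.02285503] 0.5966366480711605 [-0.04880151  0.85268171 -0.07400264]
scale 4.461538461538462
axis below tcp at z (np.float64(314.8764640232316), np.float64(241.52966258677506)) tcp (np.float64(314.7701066432498), np.float64(244.85930532383492))
```

View pics/c_w14.png

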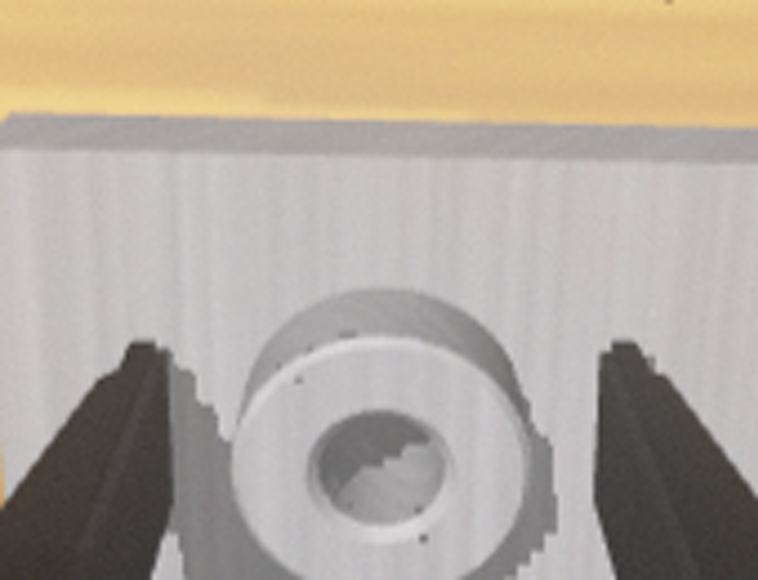

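send_rows(
  plan="-0.5 0 -10 0 62; 0 0 -30 0 62; 0 0 -30 0 62; 0 0 0 0 62; 0 0 0 0 62",
)

```text
t: 12.05
eef_pos: [649.4, 97.5, 154.0]
tcp_rot: [-3.129, 0.055, 3.023]
ft_force: [-0.2, -0.3, -0.3]
opening: 0.65
```

```bash
python3 look.py w15.png 92 240 150 400 270; python3 look.py w15b.png 92 270 160 370 230
```

```text
12.1 [649.60961708  97.45039514 154.13820834] [-3.12867816  0.05550947  3.02278957] 0.6529391059852522 [ 0.79694114 -0.1111296   1.20265052]
scale 4.833333333333333
axis below tcp at z (np.float64(316.05569225435744), np.float64(205.60980003960148)) tcp (np.float64(314.79505029552007), np.float64(245.29636115311268))
12.15 [649.42880728  97.42120192 153.48484379] [-3.12855451  0.05461269  3.02277226] 0.6533520100545706 [ 0.09710035  0.37812713 -0.8973521 ]
scale 7.8
axis below tcp at z (np.float64(315.917516431967), np.float64(204.99406786015152)) tcp (np.float64(314.6410368164353), np.float64(243.99504181785522))
```

View pics/w15.png

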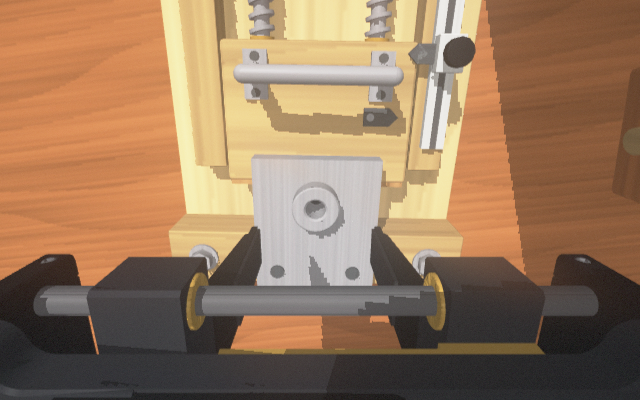

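View pics/c_w15b.png

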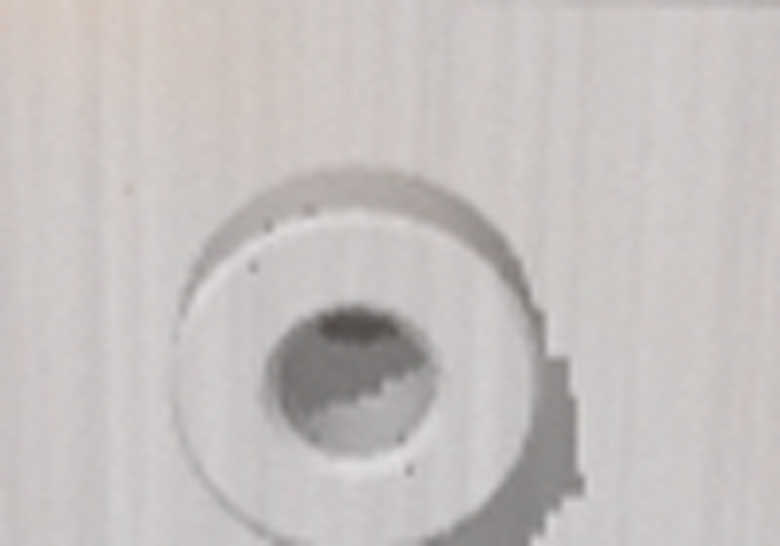

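Run:
```python
from h import *
import pickle
p,s=pickle.load(open('last.pkl','rb'));a=np.linspace(0,2*np.pi,361)
def ext(x,y,z,r):
    P=np.array([proj(p,[x+r*np.cos(t),y+r*np.sin(t),z]) for t in a]);return P.min(0).round(1),P.max(0).round(1)
for dz in (0,1,2,4):
    print(dz,ext(653,96.6,92+dz,18),ext(653,96.6,76+dz,18))
print('obs',270+175/7.8-.4,270+540/7.8-.4,186.5,180.5)
```

```text
0 (array([291.4, 186.7]), array([339.5, 231.3])) (array([293. , 180.3]), array([338.3, 222.7]))
1 (array([291.3, 187.1]), array([339.5, 231.9])) (array([292.9, 180.7]), array([338.4, 223.2]))
2 (array([291.2, 187.5]), array([339.6, 232.5])) (array([292.8, 181.1]), array([338.5, 223.8]))
4 (array([290.9, 188.4]), array([339.8, 233.6])) (array([292.6, 181.8]), array([338.6, 224.8]))
obs 292.0358974358975 338.83076923076925 186.5 180.5
```

Run:
```python
from h import *
import pickle
from scipy.spatial.transform import Rotation as R
p,s=pickle.load(open('last.pkl','rb'));a=np.linspace(0,2*np.pi,361)
T=R.from_euler('xyz',s['tcp_rot']).as_matrix();E=np.array(p['extrinsics'])
M=np.linalg.inv(np.block([[T,s['eef_pos'][:,None]],[np.zeros((1,3)),1]]))@E
T=R.from_euler('xyz',[-3.12862369,0.0554094,3.02285503]).as_matrix()
p['extrinsics']=np.block([[T,np.array([[652.75],[96.115],[80.056]])],[np.zeros((1,3)),1]])@M
def ext(x,y,z,r):
    P=np.array([proj(p,[x+r*np.cos(t),y+r*np.sin(t),z]) for t in a]);return P.min(0).round(1),P.max(0).round(1)
for dz in (0,1,2,4):
    print(dz,ext(653,96.6,92+dz,18),ext(653,96.6,76+dz,18))
print('obs L281.4 R348.4 T224.9 lower T214.4')
```

```text
0 (array([281.6, 224.1]), array([349. , 283.6])) (array([284.7, 212.3]), array([346.7, 267.9]))
1 (array([281.4, 225. ]), array([349.1, 284.7])) (array([284.5, 213. ]), array([346.8, 268.8]))
2 (array([281.2, 225.8]), array([349.3, 285.8])) (array([284.3, 213.7]), array([346.9, 269.8]))
4 (array([280.8, 227.4]), array([349.6, 287.9])) (array([283.9, 215.1]), array([347.2, 271.6]))
obs L281.4 R348.4 T224.9 lower T214.4
```

```bash
cp last.pkl w15.pkl; python3 look.py w16.png 92 215 20 475 210; cp last.pkl w16.pkl;tail -3 hole.py >/dev/null
python3 - <<'E'
from h import *
import pickle
p,s=pickle.load(open('w16.pkl','rb'))
for t in ['slide_pointer','mark']:
    print(t,[(np.round(b['bbox'],1).tolist(),round(b['confidence'],2)) for b in boxes_of(t,p)])
E
```

```text
12.2 [649.2056279   97.42555976 152.92144157] [-3.12832752  0.05360273  3.02280157] 0.6545612591955545 [ 0.69912049  0.15571802 -0.7951153 ]
scale 3.0
axis below tcp at z (np.float64(315.97151788306047), np.float64(205.3929504336725)) tcp (np.float64(314.70242644616917), np.float64(244.0864833055689))
slide_pointer [([222.1, 35.4, 193.6, 155.9], 0.73)]
mark [([407.2, 30.1, 66.5, 46.2], 0.65), ([218.2, 33.4, 199.7, 153.7], 0.37)]
```

View pics/c_w16.png

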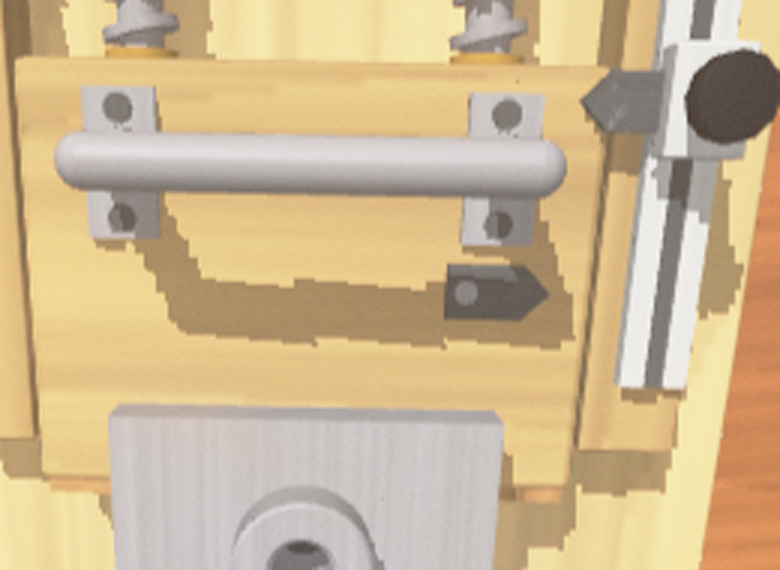

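send_rows(
  plan="30 0 -5 0.14 62; 35 5 -5 0.14 62; 28 8 0 0.14 62; 0 0 0 0 62; 0 0 0 0 62",
)

```text
t: 12.8
eef_pos: [560.3, 133.5, 153.9]
tcp_rot: [3.135, 0.049, 2.586]
ft_force: [0.0, 0.3, 0.5]
opening: 0.655
```

```bash
python3 look.py w17.png 92 190 60 510 280;cp last.pkl w17.pkl
```

```text
12.85 [560.35474033 133.38424128 153.83217482] [3.13506014 0.04900602 2.58593297] 0.6564301809570503 [-0.72837727  0.02857186  0.20465674]
scale 2.4375
axis below tcp at z (np.float64(314.44937700600076), np.float64(206.0670194350974)) tcp (np.float64(314.8159159683885), np.float64(245.09134819062845))
```

View pics/w17.png

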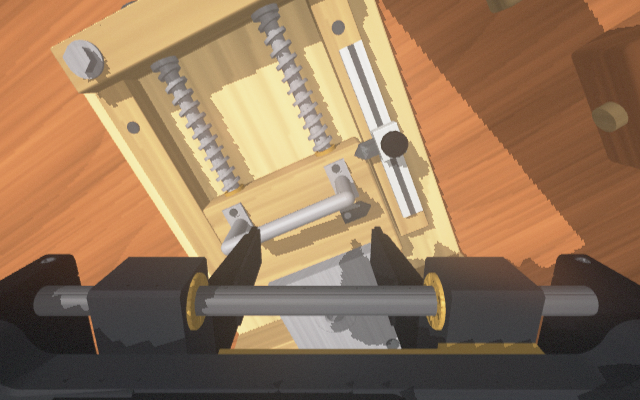

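View pics/c_w17.png

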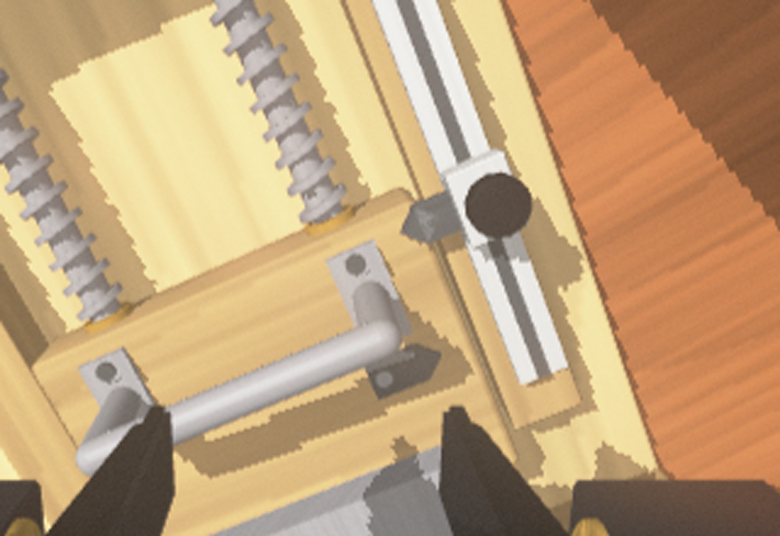

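Run:
```python
from h import *
import pickle
a,_=pickle.load(open('w16.pkl','rb'));b,_=pickle.load(open('w17.pkl','rb'))
P={'hL':((233.3,73),(222.5,250.5)),'hR':((403.7,75.3),(354.7,196.4)),'ptr':((397.7,117.7),(370.3,206.6)),'mark':((408.7,53.7),(354.7,152.8))}
D={}
for k,(u,v) in P.items():
    D[k],r=tri([ray(a,*u),ray(b,*v)]);print(k,D[k].round(1),np.round(r,2))
h=D['hR']-D['hL'];print('len',np.linalg.norm(h),'dir',np.degrees(np.arctan2(h[1],h[0]))-90)
c=(D['hR']+D['hL'])/2;print('c',c)
yaw=np.arctan2(h[1],h[0])-np.pi/2
ex=np.array([np.cos(yaw),np.sin(yaw),0]);ey=np.array([-np.sin(yaw),np.cos(yaw),0])
print('ptr rel handle',(D['ptr']-c)@ex,(D['ptr']-c)@ey,'hole rel',(np.array([653,96.6,76])-c)@ex,(np.array([653,96.6,76])-c)@ey)
print('mark rel ptr',(D['mark']-D['ptr'])@ex,(D['mark']-D['ptr'])@ey)
```

```text
hL [551.7  56.7  99.3] [0.2 0.2]
hR [565.9 162.9 101. ] [0.47 0.47]
ptr [596.8 167.   59. ] [0.02 0.02]
mark [551.5 178.8  50.1] [0.14 0.14]
len 107.18845184701422 dir -7.63989483510251
c [558.79558239 109.83408757 100.15343283]
ptr rel handle 30.01827845576662 61.73917417712056 hole rel 95.12761093533011 -0.5924601918779437
mark rel ptr -46.42203642909375 5.613797129055372
```

send_rows(
  plan="0 0 -3 0.145 62; 0 0 0 0.145 62; 0 0 0 0.145 62; 0 0 0 0.145 62; 0 0 0 0.145 62; 0 0 0 0.145 62; 0 0 0 0.145 62; 0 0 0 0.1 62",
)

```text
t: 13.65
eef_pos: [567.0, 128.8, 154.0]
tcp_rot: [3.095, 0.015, 1.439]
ft_force: [-0.5, -0.2, -0.0]
opening: 0.65
```

send_rows(
  plan="0 0 0 0 62; 0 0 0 0 62",
)

```text
t: 13.85
eef_pos: [568.3, 127.8, 153.3]
tcp_rot: [3.096, 0.016, 1.442]
ft_force: [-0.1, 0.3, -0.6]
opening: 0.65
```

```bash
python3 look.py w18.png 100 190 60 510 280;cp last.pkl w18.pkl
python3 - <<'E'
from h import *
import pickle
from scipy.spatial.transform import Rotation as R
p,s=pickle.load(open('w18.pkl','rb'));T=R.from_euler('xyz',s['tcp_rot']).as_matrix()
print('handle in tool',T.T@(np.array([558.8,109.8,100])-s['eef_pos']), 'bar dir in tool',T.T@[.133,.991,0])
print('z axis',T[:,2], proj(p,[558.8,109.8,100]))
E
```

```text
13.9 [568.25588713 127.83408872 153.3089099 ] [3.09575536 0.01565171 1.44159915] 0.6502388619763529 [-0.70221061 -0.35091012  0.1594193 ]
scale 2.4375
axis below tcp at z (np.float64(312.1802907719757), np.float64(212.6022350259512)) tcp (np.float64(315.56475565668154), np.float64(245.08623559158337))
handle in tool [-18.26538291  -9.50227347  53.22184343] bar dir in tool [ 0.99975365  0.00492566 -0.01543965]
z axis [ 0.04342502 -0.02140785 -0.9988273 ] (np.float64(302.66509127433346), np.float64(237.05206907960172))
```

View pics/w18.png

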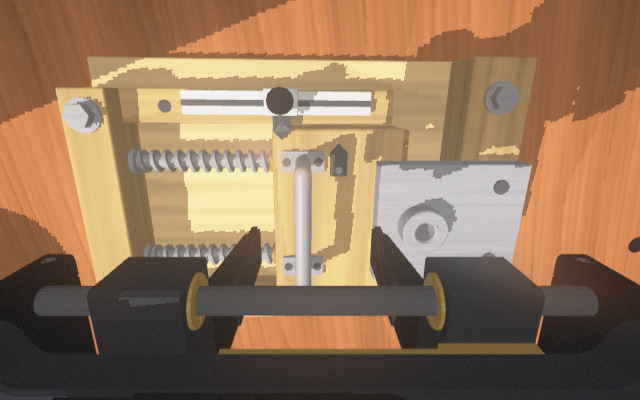

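send_rows(
  plan="-14 -9.5 0 0 62; 0 0 20 0 62; 0 0 20 0 62; 0 0 15 0 62; 0 0 0 0 62; 0 0 0 0 62",
)

```text
t: 14.5
eef_pos: [560.9, 112.7, 97.1]
tcp_rot: [3.094, 0.016, 1.457]
ft_force: [-0.8, 0.1, 0.9]
opening: 0.651
```

```bash
python3 look.py w19.png 100 190 60 510 280;cp last.pkl w19.pkl
python3 - <<'E'
from h import *
import pickle
from scipy.spatial.transform import Rotation as R
p,s=pickle.load(open('w19.pkl','rb'));T=R.from_euler('xyz',s['tcp_rot']).as_matrix()
print('handle in tool',T.T@(np.array([558.8,109.8,100])-s['eef_pos']), 'bar dir in tool',T.T@[.133,.991,0])
print('z axis',T[:,2], proj(p,[558.8,109.8,100]))
E
```

```text
14.55 [560.8607591  112.74885328  97.18815836] [3.09386702 0.0160189  1.45728485] 0.6523077445604286 [ 0.93431972  0.23300295 -0.4892347 ]
scale 2.4375
axis below tcp at z (np.float64(315.78314069714867), np.float64(247.402650023359)) tcp (np.float64(315.54425313976674), np.float64(245.18557346950075))
handle in tool [-3.20792853 -1.57982423 -2.83941316] bar dir in tool [ 0.99955877  0.02063691 -0.0150458 ]
z axis [ 0.04558822 -0.02130074 -0.99873319] (np.float64(312.7242383192361), np.float64(252.58042064586093))
```

View pics/w19.png

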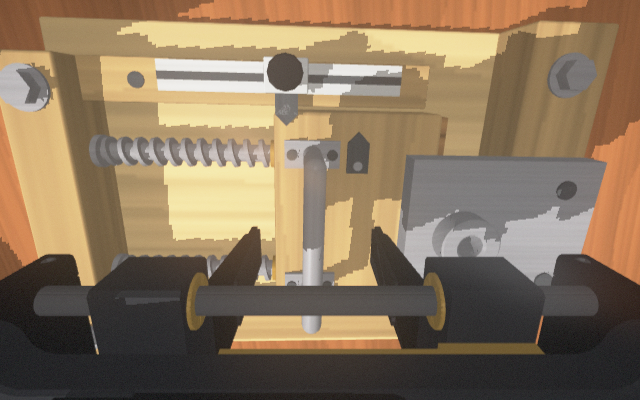

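send_rows(
  plan="0 -1.5 8 0.01 62; 0 0 8 0 50; 0 0 0 0 20; 0 0 0 0 8; 0 0 0 0 8; 0 0 0 0 8; 0 0 0 0 8",
)

```text
t: 15.25
eef_pos: [561.0, 112.8, 81.9]
tcp_rot: [3.091, 0.015, 1.448]
ft_force: [-0.7, -0.5, 0.7]
opening: 0.203
```

```bash
python3 look.py w20.png 100 250 60 400 160;cp last.pkl w20.pkl
```

```text
15.3 [560.99485815 112.82349675  81.92456907] [3.09045775 0.01483931 1.44819881] 0.16092483220631112 [ 0.39358774 -0.13129307  0.37323014]
scale 5.2
axis below tcp at z (np.float64(317.41921656517184), np.float64(260.5266122380575)) tcp (np.float64(315.6205394213985), np.float64(245.1056431934183))
```

View pics/w20.png

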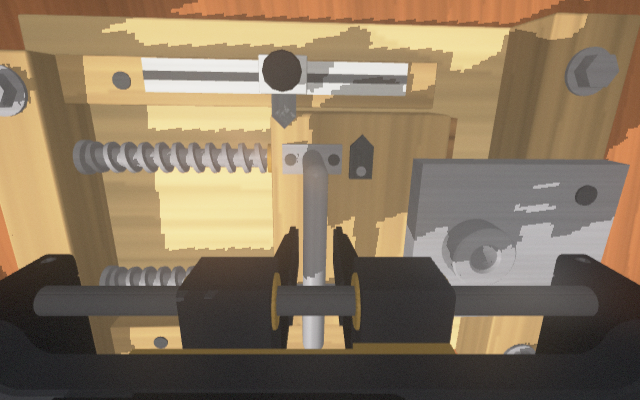

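View pics/c_w20.png

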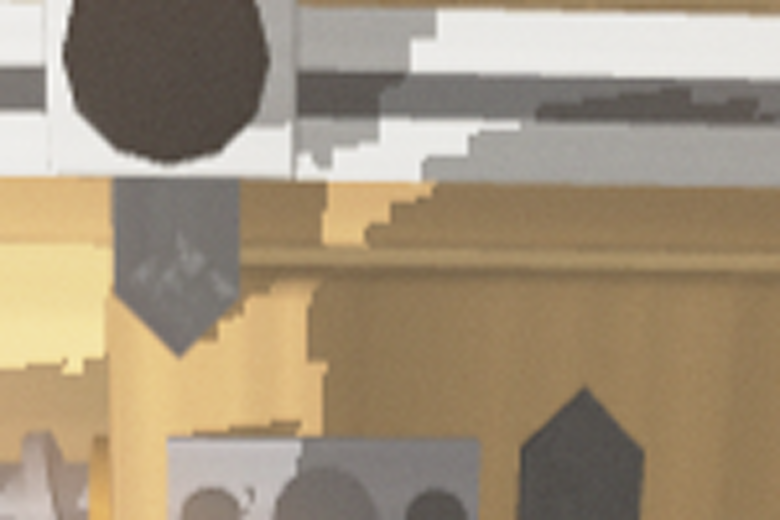

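send_rows(
  plan="0 0 0 0 5; 0 0 0 0 5; 0 0 0 0 5",
)

```text
t: 15.6
eef_pos: [560.3, 112.9, 81.9]
tcp_rot: [3.092, 0.015, 1.448]
ft_force: [-1.8, -0.5, -0.1]
opening: 0.119
```

```bash
cat > gap.py <<'E'
from h import *
import pickle,sys
from scipy.spatial.transform import Rotation as R
p,s=pickle.load(open('last.pkl','rb'));m=[float(x) for x in sys.argv[1:5]]
yaw=-.133;ex=np.array([np.cos(yaw),np.sin(yaw),0]);T=R.from_euler('xyz',s['tcp_rot']).as_matrix()
for z in (56,60): 
    M=atz(p,m[0],m[1],z);P=atz(p,m[2],m[3],z);d=(P-M)@ex;print(z,M.round(1),P.round(1),'ptr x - mark x',d, (P-M)@[-ex[1],ex[0],0],'tool move',T.T@(-d*ex))
E
python3 gap.py 284 127.9 362.1 133.8
```

```text
56 [551.6 177.4  56. ] [596.9 168.2  56. ] ptr x - mark x 46.14399006370102 -3.133927362867036 tool move [  0.47995075 -46.08081762  -2.36552606]
60 [551.8 177.8  60. ] [596.2 168.8  60. ] ptr x - mark x 45.2005737327355 -3.069854051259049 tool move [  0.47013813 -45.13869286  -2.31716275]
```

send_rows(
  plan="0 -5 -0.2 0 5; 0.1 -10 -0.5 0 5; 0.1 -10 -0.5 0 5; 0.1 -10 -0.5 0 5; 0.1 -5 -0.3 0 5; 0 0 0 0 5",
)

```text
t: 16.2
eef_pos: [529.4, 117.2, 82.0]
tcp_rot: [3.069, 0.011, 1.447]
ft_force: [8.2, -1.7, -10.6]
opening: 0.117
```

```bash
python3 look.py w21.png 100 250 60 400 160
```

```text
16.25 [529.75051408 117.19210922  81.96040301] [3.06857821 0.01138838 1.44691629] 0.11717693702813392 [ 9.34982387 -2.32847042 -8.94377494]
scale 5.2
axis below tcp at z (np.float64(318.89577973338857), np.float64(260.3460951558731)) tcp (np.float64(316.28479339217535), np.float64(245.09131349549708))
```

View pics/w21.png

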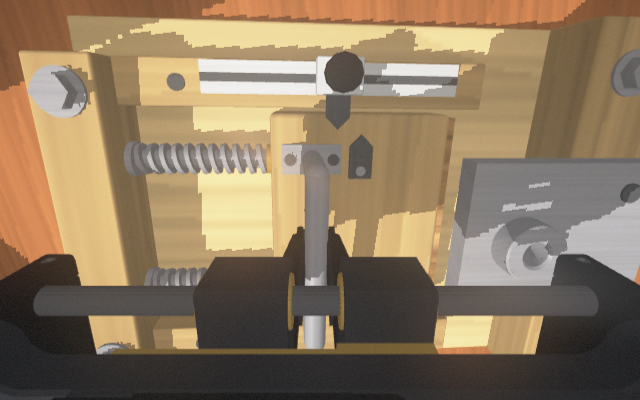

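```bash
python3 gap.py 337.8 128.5 361.2 134
```

```text
56 [551.9 177.5  56. ] [565.5 172.5  56. ] ptr x - mark x 14.155600096874462 -3.176507347243548 tool move [  0.1290884  -14.11718997  -1.03406846]
60 [551.4 177.9  60. ] [564.7 173.   60. ] ptr x - mark x 13.86632161421419 -3.111593446082064 tool move [  0.1264504  -13.82869642  -1.01293663]
```

View pics/c_w21.png

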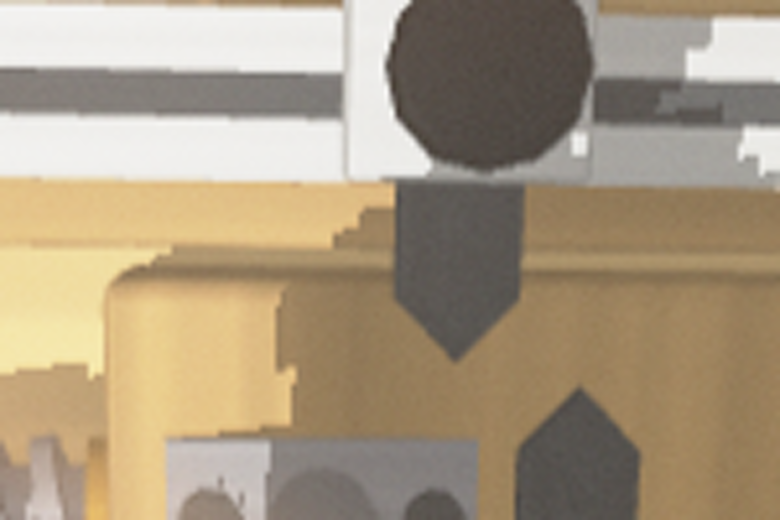

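send_rows(
  plan="0 -7 0 0 5; 0 -6 0 0 5; 0 -4 0 0 5",
)

```text
t: 16.55
eef_pos: [520.6, 118.5, 81.9]
tcp_rot: [3.051, 0.009, 1.447]
ft_force: [12.5, -3.6, -11.3]
opening: 0.122
```

```bash
python3 look.py w22.png 100 250 60 400 160;python3 look.py w22b.png 100 280 90 430 190
```

```text
16.6 [520.32489238 118.5173826   81.89296889] [3.05101991 0.00855699 1.44649513] 0.12151892685350897 [10.18736338 -4.05673743 -7.98959155]
scale 5.2
axis below tcp at z (np.float64(318.1932789790474), np.float64(260.39579965504146)) tcp (np.float64(315.0651757978722), np.float64(245.18303595248565))
16.65 [520.38487545 118.51387482  81.88815185] [3.05156548 0.00864175 1.44652716] 0.11811213899431383 [11.54345431 -2.39062167 -8.00784093]
scale 5.2
axis below tcp at z (np.float64(318.8251857916765), np.float64(260.3736335818537)) tcp (np.float64(315.6365173039065), np.float64(245.16021589316983))
```

View pics/c_w22b.png

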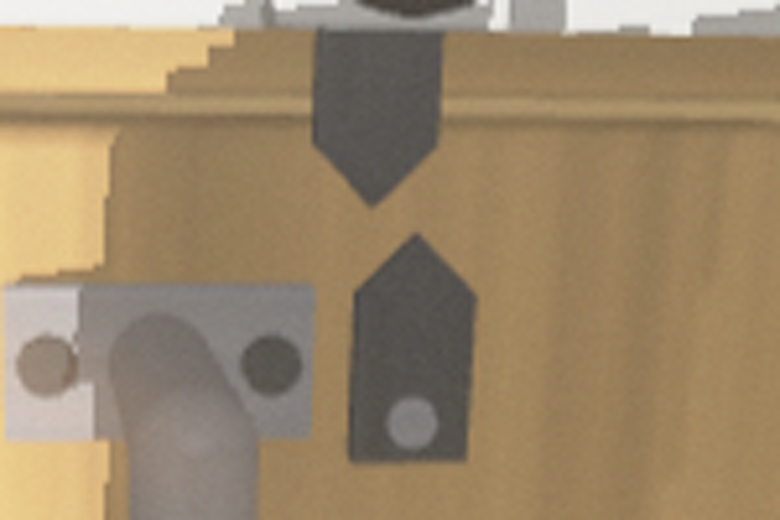

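```bash
python3 gap.py 351.3 129.6 359.6 134.4
```

```text
56 [551.4 177.1  56. ] [556.2 173.6  56. ] ptr x - mark x 5.1528241101889805 -2.8211814545132263 tool move [ 0.04498618 -5.13172612 -0.46363734]
60 [550.7 177.5  60. ] [555.3 174.1  60. ] ptr x - mark x 5.047479635560166 -2.763505145017187 tool move [ 0.04406648 -5.02681297 -0.45415872]
```

send_rows(
  plan="0 -3.5 0.3 0 5; 0 -3.5 0.3 0 5",
)

```text
t: 16.85
eef_pos: [519.1, 118.8, 81.8]
tcp_rot: [3.039, 0.007, 1.446]
ft_force: [13.1, -5.2, -4.9]
opening: 0.114
```

```bash
python3 look.py w23b.png 100 280 90 430 190
```

```text
16.9 [518.98810999 118.78505502  81.81410293] [3.03884897 0.00661625 1.44634005] 0.12016479739956057 [12.3295091  -4.92429272 -5.31329129]
scale 5.2
axis below tcp at z (np.float64(318.81540395407376), np.float64(260.36989495346336)) tcp (np.float64(315.2333039596058), np.float64(245.16358677411412))
```

View pics/c_w23b.png

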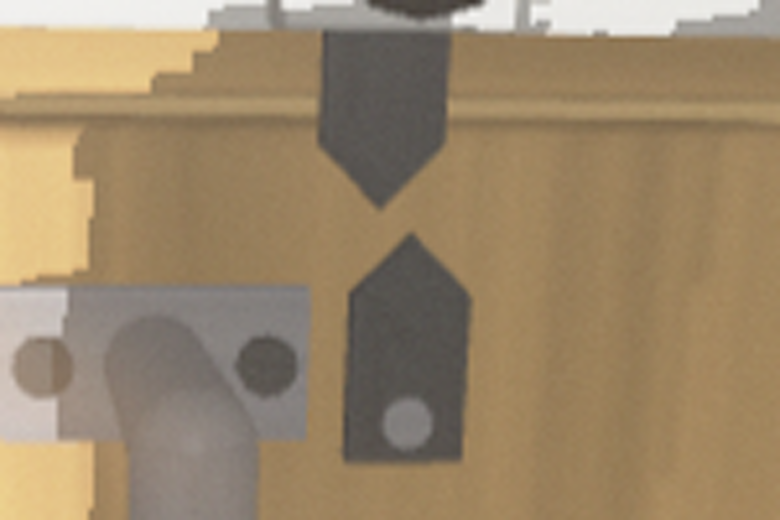

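send_rows(
  plan="0 -6 0.3 0 5",
)

```text
t: 17.0
eef_pos: [516.5, 119.2, 81.7]
tcp_rot: [3.032, 0.005, 1.446]
ft_force: [13.5, -5.1, 0.1]
opening: 0.119
```

```bash
python3 look.py w24b.png 100 280 90 430 190
```

```text
17.05 [515.75997324 119.26268438  81.72301206] [3.0315136  0.00536167 1.44619846] 0.11496636453300717 [12.23414656 -5.1895765  -2.98573135]
scale 5.2
axis below tcp at z (np.float64(318.01589795703933), np.float64(260.44443985106545)) tcp (np.float64(314.24787061091973), np.float64(245.1999110536355))
```

View pics/c_w24b.png

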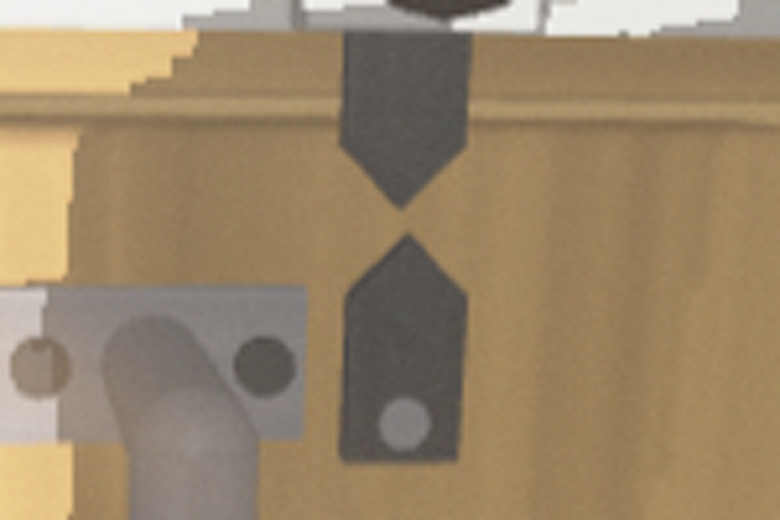

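```bash
python3 gap.py 356.5 130 358.1 134.4; for i in 1 2 3 4 5 6; do python3 look.py w25b.png 100 280 90 430 190 | head -1; done
```

```text
56 [551.3 177.   56. ] [552.1 174.3  56. ] ptr x - mark x 1.0981056075833076 -2.6003092607113065 tool move [ 0.00922619 -1.09141527 -0.12067936]
60 [550.4 177.5  60. ] [551.1 174.8  60. ] ptr x - mark x 1.0756283027934588 -2.5470831015902333 tool move [ 0.00903734 -1.06907491 -0.11820916]
17.1 [515.77777099 119.25001163  81.75432923] [3.03215868 0.00548888 1.44633243] 0.11799392666624425 [11.17830334 -4.65723648 -3.23875706]
17.15 [515.84960878 119.25022962  81.74400874] [3.03240178 0.0055254  1.44629466] 0.11718467973034842 [12.55284414 -5.02835295 -2.99403577]
17.2 [515.86773603 119.2392489   81.71884057] [3.03252644 0.00554067 1.44625325] 0.12157230000004343 [12.12049003 -4.32091147 -2.75577484]
17.25 [515.9195764  119.22712502  81.73318376] [3.03248885 0.00554373 1.44626087] 0.11441471958241796 [11.11334827 -5.65115012 -2.82248103]
17.3 [515.91633854 119.23083677  81.71822026] [3.03254082 0.00554261 1.44622115] 0.12332097710231212 [11.55658709 -4.25442293 -3.26358163]
17.35 [515.92100358 119.22611253  81.73974257] [3.03250322 0.00555282 1.44624894] 0.11809281426214957 [10.63459886 -4.70784472 -3.62874156]
```

View pics/c_w25b.png

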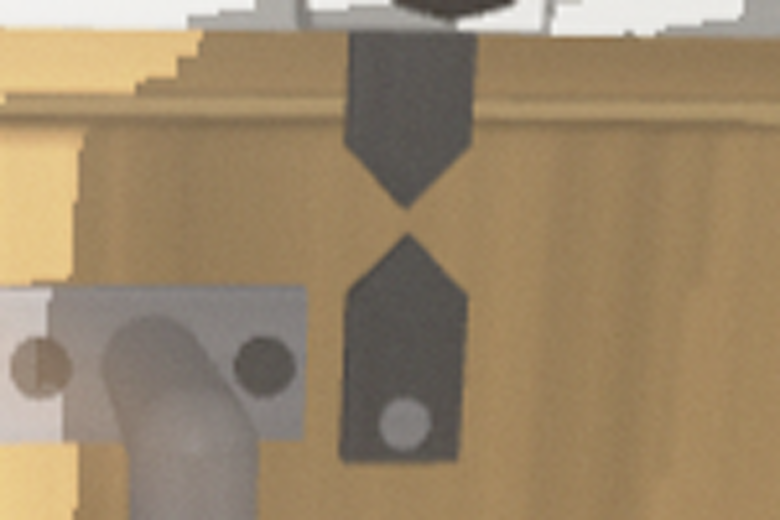

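View pics/w25b.png

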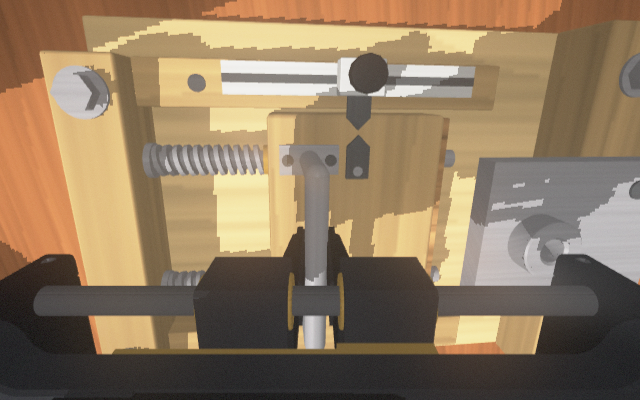

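The tips are level, at about (358,130) and (358,134), and the arm holds steadily. One last check of the bush from this different viewpoint.

Run:
```python
from h import *
p=cam('wrist');q=cam('scene')
a=np.linspace(0,2*np.pi,200)
out=[]
for c,(x0,y0,x1,y1) in ((p,(480,190,610,290)),(q,(330,205,410,270))):
    k=int(min(390/(x1-x0),560/(y1-y0)) );im=cv2.cvtColor(cv2.resize(c['image'][y0:y1,x0:x1],None,fx=k,fy=k,interpolation=cv2.INTER_CUBIC),cv2.COLOR_RGB2BGR)
    raw=im.copy()
    for z,col in ((92,(0,0,255)),(76,(0,255,0))):
        P=np.array([proj(c,[653+18*np.cos(t),96.6+18*np.sin(t),z]) for t in a]);P=((P-[x0,y0]+.5)*k).astype(int);cv2.polylines(im,[P],True,col,1)
    out.append(np.hstack([raw,im]))
w=max(o.shape[1] for o in out)
cv2.imwrite('pics/fin.png',np.vstack([cv2.copyMakeBorder(o,0,0,0,w-o.shape[1],cv2.BORDER_CONSTANT) for o in out]))
print(env.state()['eef_pos'])
```

```text
[515.94851779 119.22034454  81.72577493]
```

View pics/fin.png

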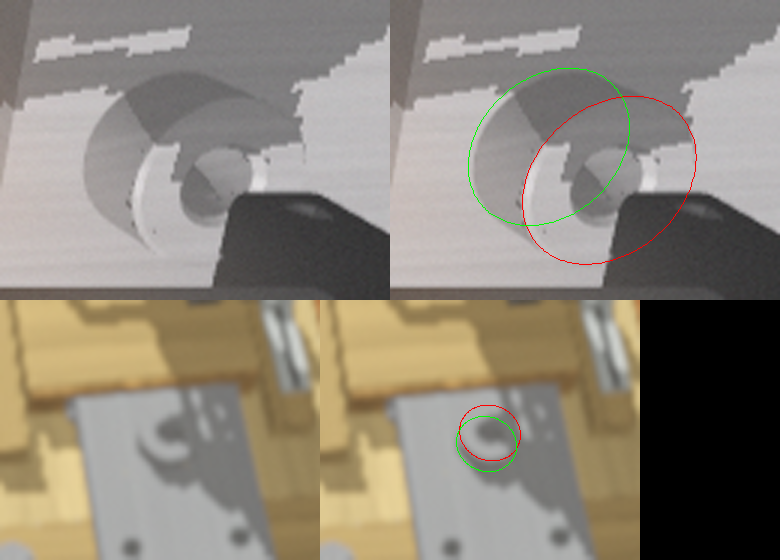

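```bash
python3 -c "
from h import *
job_done();print(env.state()['t'],env.state()['eef_pos'])"
```

```text
the job is handed in; nothing more can be done
the job is handed in; nothing more can be done
```

I fitted the steel 24 mm bush in the drill plate and let it go. I then drew the slide back about 46 mm by its handle and handed the job in at about 17.4 s, still holding it.

**Slide:** My last look showed the two pointer tips level, within roughly 0.5 mm. The hold was steady, with about 12 N on the tool and the arm's position constant over the last readings.

**Bush:** I compared the seated bush with where its head should be in four views. The head appears on the plate, upright and centred to about 1 mm. The two most direct wrist views were only good to about 1 mm in height, and one allowed for up to 1 mm or slightly more. I did not press the bush down to confirm it was fully home; that rests on those views and on the tool height when I let go.

**Other things:**
- **Tool tilt:** it drifted to about 0.1 rad by the end, because the moves cannot correct it. This had no visible effect on the fit or the hold.
- **Other objects:** the arm made no contact that I know of with the other bushes, the green look-alikes or the other things on the bench. I did not re-measure their positions at the end.

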